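# Park the adapter ring on the bent hanger rod

## Task

Put the white adapter ring away on the bent steel hanger rod: thread it over the rod's upright free end, lower it and let go so that it hangs by itself from the first level leg, then take it again and slide it along the rod round the corner until it rests against the red stop collar, and leave it hanging there squarely. The stop collar is only lightly clamped: feel for it and do not push it along the rod. Leave the mouse, slide box and lens canister where they are.

Things in the scene. Friction and masses are not known exactly. Their poses are not given: they have to be found in the camera images.
- ring_center (a point): centre of the white adapter ring with knurled rim: outer diameter 64 mm (knurl to 66, looks only), hole 34 mm, 12 mm thick, 60 to 130 g; z is its axis. Starts flat on the bench, centre 6 mm up; best gripped across the diameter. Let go at the upper bend it tips over by itself and hangs at or near the bend. On a level leg it hangs with its centre 12 mm below the rod's centre line.
- stand: white foot with a bent steel rod, 10 mm diameter; fixed. Origin on the bench below the point where the centre lines of the two level legs cross; z up. Rod centre line here (mm): upright free end (0,165,185) to (0,165,155); bend, radius 45, to (0,120,110); first leg to (0,40,110); level corner, radius 40, centre (40,40), to (40,0,110); second leg to (220,0,110); then down into the foot.
- corner (a point): the crossing of the two legs' centre lines, 110 mm up, axes as the stand; the rod itself rounds this corner inside it, 17 mm away. The rod stands on its foot plate (90 x 130 x 16 mm, centred at x 245, y 0 in the stand's frame) and nothing else holds it up, so the ring passes freely from the free end to the stop.
- free_end (a point): topmost point of the upright free end of the rod, 190 mm above the bench, axes as the stand.
- stop_face (a point): red round stop collar on the second leg, 40 mm diameter, 14 mm thick. The point is the centre of its near face (the one the ring comes to rest against), on the rod's centre line. x points along the second leg away from the arriving ring, z up. It is held on the rod by friction alone and slips when pushed with about 12 N; where along the leg it is clamped varies.
- mouse: grey computer mouse, 105 x 60 x 35 mm, origin at the centre of its underside. Leave alone.
- slide_box: blue and white box of slides, 87 x 102 x 33 mm, origin at the centre of its underside. Leave alone.
- canister: grey lens canister with metal lid, 58 mm diameter, 72 mm tall, origin at the centre of its underside. Leave alone.
Mind the look-alikes: they are no part of the job. Of the things shaped like the part that bears ring_center, the white one is meant.

How it is judged:
By the outcome, as a careful person would: the job done as asked, in the order asked, and still so for the second after the job is handed in, with the robot touching nothing.
It also fails if it takes over 67 s, if anything falls off the work surface, if the arm or the gripper's body presses on something with over 40 N, if the wrist force passes 120 N, or if a joint passes its speed limit or range.

## Robot

A 7-joint arm with a two-finger parallel gripper is mounted at the origin on the work surface. World frame = base frame: x ahead of the robot, y to its left, z up, the work surface at z = 0. Lengths are in m, angles in rad, forces in N, time in s.
With the tool pointing down it reaches from about 0.425 to 0.925 m from the base axis. Payload 6.8 kg.
Tool frame: the origin (TCP) lies where the fingers leave the gripper's body, on its centre line; the fingertips stand 73 mm ahead of it and the grasp point (between the pads) lies 54 mm ahead of it; z points along the fingers, y is the direction in which the jaws open and shut (so a half turn about z gives the same grasp; the last joint's range is limited). The gripper opens to 85 mm and grips with 20 to 120 N. Pads are 22 mm wide; open, the fingers measure 114 mm over their backs; the gripper's body (76 mm by 85 mm) begins 54 mm behind the grasp point. The pads swing forward as they close: fully open they stand 13 mm farther back than shut.
Start: joints at [-1.275, 0.477, 0.022, 1.555, -0.011, 1.109, -0.083], TCP at [0.265, 0.621, 0.304] pointing down, gripper open.
Joint ranges: [-2.96, 2.96], [-0.34, 2.1], [-1.41, 1.46], [0.24, 2.44], [-1.37, 4.51], [0.17, 1.92], [-2.96, 2.96]. Speed limits (rad/s): [2.39, 2.39, 3.14, 3.14, 3.14, 3.14, 3.14].

## Interface

Orientations are given as a rotation vector (axis times angle).
In Python, from bench import r gives the robot as it stands.
- The arm moves only by the shell command python3 -m handwheel 'ROWS' [FORCE]. ROWS is JSON, a list that holds one entry, the list of rows, each a list of 7 numbers: the shift along the world's x, y, z in m, then the turn, a rotation vector about the world's x, y, z in rad, then the finger opening in m, from 0 to 0.0854. A call has 1 to 10 rows; each row shifts and turns the commanded pose from where the row before left it; what a row does not reach is not made up. A row lasts 1/12 s, in which the tool goes at most 41.7 mm and 7.16 degrees, less where a joint would pass 70% of its speed; a pose out of reach is approached as far as the arm can. A call is refused whole if a number of a shift passes 0.0417 or a number of a turn 0.125, either way. A call with a gripper value outside its range is refused whole. The fingers move at their own pace and stop on an object; FORCE is the grip in N (left out, the last holds). Time passes only in rows, so rows that do not move let the fingers close. It gives the time, the measured TCP pose, the force and the opening at its end, in the units of the state.
- r.get_obs(): the state, without advancing time (a new reading comes with each control period).
- r.grab_frame(name): name is "scene" or "side" or "wrist"; returns (picture, depth): 420x560x3 uint8, red, green, blue; 420x560 float32, m along the optical axis (not along the pixel's ray), 0 where there is no reading.
- r.get_calibration(name): a dict with "vertical_fov" (degrees; the focal length in pixels is half the picture's height over the tangent of half this angle, whatever the lens; pixels are square), "cx", "cy" (the principal point, pixels), "R" (3x3) and "t" (3): a world point X has camera coordinates R X + t; the wrist camera has in their place "T_tool_cam" (4x4, takes a point from camera to tool coordinates, whose origin is the TCP and whose axes are the flange's). Camera axes: x right, y down, z forward; pixel columns grow to the right and rows downward; lengths in m; the calibration is good to about 2 mm. A picture is of the moment at which its call begins: read the wrist's pose just before it. get_calibration takes no time and is no camera call.
- r.hand_in(): hands the job in, once; it reports no verdict.
Trained networks look in the newest picture that a camera, given by its name, has taken for a name from the list of things; names that differ only in an ending like _2 or _b are one class to them, and where a whole thing is asked for, a point or a joint stands for the part that bears it (a point fixed in the world has none). Each returns a list of dicts, best first, with "p" (0 to 1); they miss things now and then, are a little off and sometimes report something else, mostly with a low value. They report only what shows in the picture. A call takes as long as a camera call. They do not tell look-alikes from the thing itself.
- r.masks_of(label, camera): "pixels" (420x560 bool, what is visible of it) and "at" ([column, row] in pixels, amid what is visible of it).
The state is a dict: "clock": time; "joints": joint angles; "qvel": joint speeds; "tau": joint torques, N m; "tcp_pos": TCP position; "orientation": TCP orientation; "contact_force": force on the tool from outside, world axes, zero at the start; "moment": the same for the moment, N m; "grip_width": finger opening in m.
Only numpy, scipy, OpenCV 4.12 (cv2) and the standard library are available. Lean on these libraries where they do the work, as an engineer would, in place of code of your own. Each camera call takes 0.05 s, during which the arm holds its last target.

## Working session

There is one attempt and no reset: what is moved stays moved. The work goes in short steps, Python scripts to look and compute and a shell command to move; the robot and the scene stay as the last step left them, time stands still between calls to the robot, and variables do not carry over. Pictures are saved under pics/ and viewed, and the job is handed in when it is done.

```bash
ls; mkdir -p pics; cat > h.py <<'E'
import numpy as np, cv2
from bench import r
from scipy.spatial.transform import Rotation as Ro
def snap(cam,fn=None):
    o=r.get_obs(); p,d=r.grab_frame(cam); c=r.get_calibration(cam)
    if fn: cv2.imwrite('pics/'+fn,p[:,:,::-1])
    return o,p,d,c
def cammat(c,o):
    f=210/np.tan(np.radians(c['vertical_fov'])/2)
    if 'R' in c: R=np.array(c['R']);t=np.array(c['t'])
    else:
        T=np.array(c['T_tool_cam']);Rt=Ro.from_rotvec(o['orientation']).as_matrix()
        Rw=Rt@T[:3,:3];tw=Rt@T[:3,3]+np.array(o['tcp_pos']);R=Rw.T;t=-R@tw
    return f,R,t
def world(u,v,d,c,o):
    f,R,t=cammat(c,o);u=np.asarray(u,float);v=np.asarray(v,float)
    P=np.stack([(u-c['cx'])/f*d,(v-c['cy'])/f*d,d],-1)
    return (P-t)@R
def onplane(u,v,z,c,o):
    f,R,t=cammat(c,o);ray=np.array([(u-c['cx'])/f,(v-c['cy'])/f,1])@R;C=-R.T@t
    return C+ray*(z-C[2])/ray[2]
def proj(X,c,o):
    f,R,t=cammat(c,o);P=np.asarray(X)@R.T+t
    return np.stack([P[...,0]/P[...,2]*f+c['cx'],P[...,1]/P[...,2]*f+c['cy']],-1)
E
python3 - <<'E'
from h import *
print(r.get_obs())
for n in("scene","side","wrist"):
    o,p,d,c=snap(n,n+'0.png'); print(n,c)
E
```

```text
pics
{'clock': 0.0, 'joints': array([-1.27509572,  0.47779105,  0.02232051,  1.55645951, -0.01150315,
        1.10927624, -0.08311067]), 'qvel': array([ 0.00039228,  0.00020983,  0.00025206, -0.00023232,  0.00120738,
        0.00114822,  0.00132872]), 'tau': array([-2.95011150e-04, -5.96457517e+01,  1.60820983e+00, -2.81184840e+01,
        1.25366074e-02,  9.50599322e-03, -1.98860960e-05]), 'tcp_pos': array([0.26503163, 0.62029351, 0.30292787]), 'orientation': array([-6.29898458e-01, -3.07754893e+00,  2.81170590e-03]), 'contact_force': array([-0.08037459,  0.79560917, -0.47105214]), 'moment': array([-0.02133477, -0.0820951 , -0.01657171]), 'grip_width': 0.0850276745466924}
scene {'vertical_fov': 56.57309728252577, 'cx': 286.5355058221885, 'cy': 210.24662447334572, 'R': array([[-0.099715  ,  0.99498954,  0.00726238],
       [ 0.74307668,  0.07931909, -0.66448893],
       [-0.66173557, -0.060863  , -0.74726282]]), 't': array([ 0.10344843, -0.29477778,  1.34773288])}
side {'vertical_fov': 47.67364721215195, 'cx': 276.2219410527904, 'cy': 212.79264707677657, 'R': array([[ 0.97547844, -0.22008329, -0.00227063],
       [-0.15122119, -0.66269265, -0.7334648 ],
       [ 0.15991862,  0.71582246, -0.67972365]]), 't': array([-0.51960118,  0.15299126,  1.27102933])}
wrist {'vertical_fov': 70.57860533987584, 'cx': 275.0789789906914, 'cy': 215.1650980410213, 'T_tool_cam': array([[ 7.50601948e-04, -9.61905228e-01, -2.73382092e-01,
         6.89387793e-02],
       [ 9.99999708e-01,  7.61282705e-04,  6.70121254e-05,
        -5.44201360e-04],
       [ 1.43661745e-04, -2.73382062e-01,  9.61905519e-01,
        -7.03680585e-02],
       [ 0.00000000e+00,  0.00000000e+00,  0.00000000e+00,
         1.00000000e+00]])}
```

View pics/scene0.png

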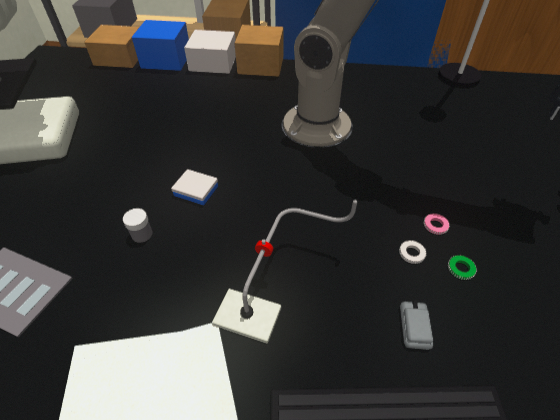

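View pics/side0.png

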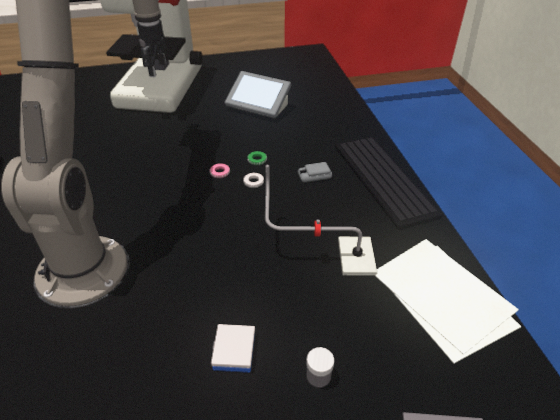

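View pics/wrist0.png

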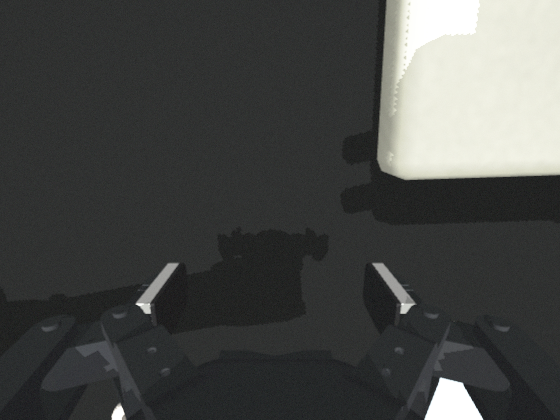

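Scene picture: three look-alike rings, pink at (436,224), white at (413,252) and green at (462,267). The rod's free end is at (355,203), the bend near (350,218), the corner at (285,213), the red collar at (264,248) and the foot at (247,315). I choose the white ring at (413,252). Next I measure it and crop in close.

```bash
cat > m1.py <<'E'
from h import *
for n in("scene","side"):
    o,p,d,c=snap(n)
    np.savez('/tmp/%s.npz'%n,p=p,d=d)
    for lab in("ring_center","stand","stop_face","mouse","slide_box","canister"):
        ms=r.masks_of(lab,n)
        for i,m in enumerate(ms[:4]):
            v,u=np.nonzero(m['pixels']); dd=d[v,u]; ok=dd>0
            W=world(u[ok],v[ok],dd[ok],c,o)
            print(n,lab,round(m['p'],2),np.round(m['at']),len(u),'med',np.round(np.median(W,0),4),'zmax',W[:,2].max().round(3))
            np.save('/tmp/%s_%s_%d.npy'%(n,lab,i),m['pixels'])
            if lab=='ring_center' :
                cu,cv=(u.min()+u.max())/2,(v.min()+v.max())/2
                (e)=cv2.minEnclosingCircle(np.stack([u,v],1).astype(np.float32))
                M=[onplane(a,b,0.012,c,o)[:2] for a,b in zip(u,v)]
                ce,rad=cv2.minEnclosingCircle(np.array(M,np.float32)); print('   circle',np.round(ce,4),round(rad,4), p[v,u].mean(0).round())
o,p,d,c=snap("scene")
cv2.imwrite('pics/crop1.png',cv2.resize(p[190:360,200:500],None,fx=2.6,fy=2.6)[:,:,::-1])
E
python3 m1.py
```

```text
scene ring_center 0.73 [433. 222.] 373 med [0.4174 0.3399 0.0115] zmax 0.017
   circle [0.4197 0.3398] 0.0372 [183. 104. 127.]
scene ring_center 0.6 [460. 272.] 455 med [0.5546 0.3794 0.012 ] zmax 0.016
   circle [0.5543 0.3797] 0.0366 [ 22. 125.  52.]
scene stand 0.77 [255. 305.] 3229 med [ 0.7225 -0.1043  0.0175] zmax 0.189
scene stand 0.69 [196. 189.] 1028 med [ 0.3719 -0.3263  0.0333] zmax 0.039
scene stop_face 0.65 [262. 246.] 144 med [ 0.6252 -0.0893  0.1232] zmax 0.14
scene mouse 0.98 [413. 326.] 1349 med [0.7301 0.2452 0.0334] zmax 0.039
scene slide_box 0.6 [195. 186.] 1088 med [ 0.3715 -0.326   0.0332] zmax 0.039
scene canister 0.79 [140. 224.] 697 med [ 0.5433 -0.4232  0.0657] zmax 0.077
side ring_center 0.67 [259. 156.] 215 med [0.552  0.3784 0.0113] zmax 0.019
   circle [0.5511 0.3771] 0.0391 [ 63. 120.  72.]
side ring_center 0.63 [253. 178.] 220 med [0.5178 0.2611 0.012 ] zmax 0.018
   circle [0.5151 0.2608] 0.0382 [190. 181. 176.]
side ring_center 0.45 [218. 170.] 186 med [0.415  0.3374 0.012 ] zmax 0.017
   circle [0.4132 0.335 ] 0.0364 [195. 119. 140.]
side mouse 0.63 [314. 175.] 533 med [0.7117 0.231  0.0282] zmax 0.041
side slide_box 0.74 [234. 346.] 1738 med [ 0.3569 -0.3413  0.0331] zmax 0.039
side canister 0.68 [321. 365.] 915 med [ 0.5265 -0.4434  0.0702] zmax 0.077
```

```bash
cat > m2.py <<'E'
from h import *
from scipy.optimize import least_squares
from scipy.spatial import cKDTree
def rod():
    P=[np.stack([np.zeros(31),np.full(31,165.),np.linspace(190,155,31)],1)]
    a=np.linspace(0,np.pi/2,60);P.append(np.stack([0*a,120+45*np.cos(a),155-45*np.sin(a)],1))
    P.append(np.stack([np.zeros(60),np.linspace(120,40,60),np.full(60,110.)],1))
    P.append(np.stack([40-40*np.cos(a),40-40*np.sin(a),0*a+110],1))
    P.append(np.stack([np.linspace(40,220,150),np.zeros(150),np.full(150,110.)],1))
    return np.concatenate(P)/1000
RD=rod()
if __name__=='__main__':
  fits=[]
  for n in("scene","side"):
    z=np.load('/tmp/%s.npz'%n);p,d=z['p'],z['d'];o=r.get_obs();c=r.get_calibration(n)
    v,u=np.nonzero(d>0);W=world(u,v,d[v,u],c,o);col=p[v,u].astype(int)
    # white ring
    s=(abs(W[:,0]-.517)<.06)&(abs(W[:,1]-.26)<.05)&(W[:,2]<.03)&(col.min(1)>90)
    M=np.array([onplane(a,b,.012,c,o)[:2] for a,b in zip(u[s],v[s])])
    ce,rad=cv2.minEnclosingCircle(M.astype(np.float32)); print(n,'white',s.sum(),np.round(ce,4),round(rad,4),'med z',np.median(W[s,2]).round(4),'ext',M.min(0).round(4),M.max(0).round(4))
    red=(col[:,0]>110)&(col[:,0]>2*col[:,1])&(W[:,2]>.08)&(W[:,2]<.15)&(abs(W[:,1])<.3)&(W[:,0]>.4)&(W[:,0]<.9)
    print('red',red.sum(),W[red].min(0).round(4),W[red].max(0).round(4)); np.save('/tmp/red_%s.npy'%n,W[red])
    b=(W[:,2]>.1)&(W[:,2]<.2)&(abs(W[:,1])<.25)&(W[:,0]>.4)&(W[:,0]<.9)&~red&(col.max(1)-col.min(1)<60)
    Q=W[b]; C=-np.array(c['R']).T@np.array(c['t'])
    ray=Q-C;ray/=np.linalg.norm(ray,axis=1)[:,None];Q=Q+ray*.004
    def f(x):
        R=Ro.from_euler('z',x[2]).as_matrix()
        L=(Q-[x[0],x[1],x[3]])@R
        return cKDTree(RD).query(L)[0]
    best=None
    for y in np.arange(-3.1,3.1,.4):
        s_=least_squares(f,[.55,-.08,y,0],loss='soft_l1',f_scale=.004,x_scale=[.1,.1,1,.01])
        if best is None or s_.cost<best.cost:best=s_
    print(n,'stand',len(Q),best.x.round(4),'rms',np.median(f(best.x)).round(4))
    fits.append(best.x)
    x=best.x;R=Ro.from_euler('z',x[2]).as_matrix();T=lambda q:(R@np.array(q)+[x[0],x[1],x[3]]).round(4)
    print(' free',T([0,.165,.19]),'corner',T([0,0,.11]),'foot',T([.245,0,.016]))
    Rl=(np.load('/tmp/red_%s.npy'%n)-[x[0],x[1],x[3]])@R
    print(' collar in stand', Rl.min(0).round(4),Rl.max(0).round(4),np.percentile(Rl[:,0],[5,50,95]).round(4))
    img=p.copy()
    for q in proj(RD@R.T+[x[0],x[1],x[3]],c,o): cv2.circle(img,tuple(int(round(k)) for k in q),0,(255,0,255),-1)
    y0,y1,x0,x1=(190,360,200,500) if n=='scene' else (130,290,180,420)
    cv2.imwrite('pics/fit_%s.png'%n,cv2.resize(img[y0:y1,x0:x1],None,fx=2.6,fy=2.6)[:,:,::-1])
E
python3 m2.py
```

```text
scene white 391 [0.5174 0.2656] 0.0358 med z 0.0121 ext [0.4817 0.2326] [0.5529 0.298 ]
red 165 [ 0.6089 -0.1125  0.098 ] [ 0.6307 -0.0742  0.1369]
scene stand 748 [ 0.4927 -0.0651 -0.2203  0.0011] rms 0.0033
 free [0.5287 0.0959 0.1911] corner [ 0.4927 -0.0651  0.1111] foot [ 0.7318 -0.1187  0.0171]
 collar in stand [ 0.1224 -0.0184  0.0969] [0.1387 0.0198 0.1358] [0.1249 0.1355 0.1374]
side white 214 [0.5172 0.2628] 0.0367 med z 0.0121 ext [0.4832 0.2269] [0.5491 0.2983]
red 76 [ 0.6093 -0.1143  0.1029] [ 0.6273 -0.0843  0.1341]
side stand 579 [ 0.4945 -0.0636 -0.2195  0.0015] rms 0.0039
 free [0.5304 0.0975 0.1915] corner [ 0.4945 -0.0636  0.1115] foot [ 0.7336 -0.1169  0.0175]
 collar in stand [ 0.1222 -0.0225  0.1014] [0.1357 0.0063 0.1326] [0.1224 0.1278 0.1354]
```

View pics/crop1.png

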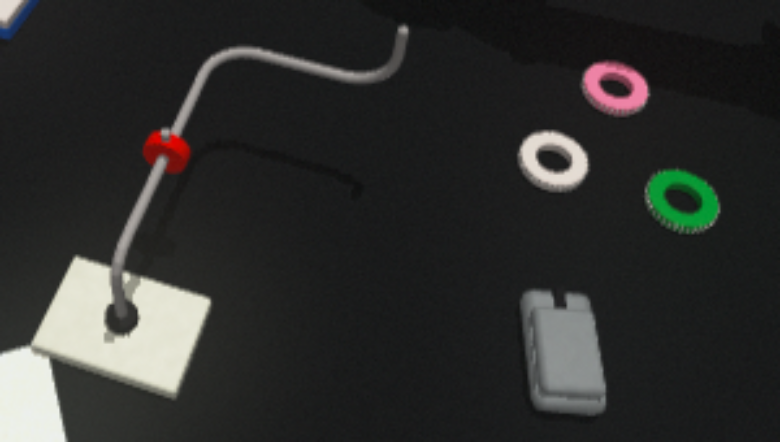

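View pics/fit_scene.png

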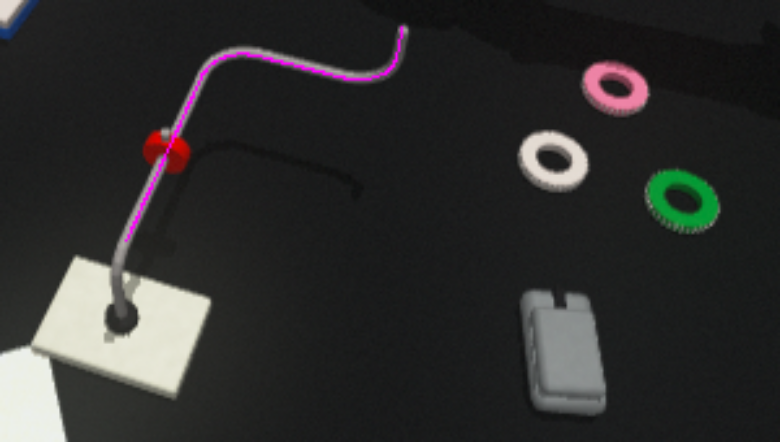

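View pics/fit_side.png

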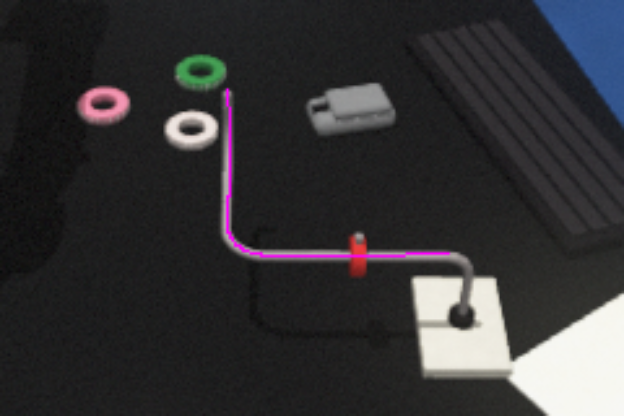

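```bash
cat > tips.py <<'E'
from h import *
o,p,d,c=snap("wrist")
f=210/np.tan(np.radians(c['vertical_fov'])/2)
v,u=np.nonzero((d>0)&(d<0.2));D=d[v,u]
P=np.stack([(u-c['cx'])/f*D,(v-c['cy'])/f*D,D,np.ones_like(D)],1)@np.array(c['T_tool_cam']).T
for s in(1,-1):
    q=P[(P[:,1]*s>0)&(abs(P[:,0])<.03)]
    if len(q):
        print(s,'zmax',np.percentile(q[:,2],[90,99,100]).round(4),'near tip y', np.percentile(abs(q[q[:,2]>q[:,2].max()-.015,1]),[0,10,50,90]).round(4),'x',q[q[:,2]>q[:,2].max()-.015,0].min().round(4),q[q[:,2]>q[:,2].max()-.015,0].max().round(4))
print(o['grip_width'])
E
python3 tips.py
```

```text
1 zmax [0.0208 0.052  0.0599] near tip y [0.0418 0.0422 0.0425 0.0487] x -0.0116 0.0111
-1 zmax [0.021  0.0519 0.0599] near tip y [0.0424 0.0428 0.0432 0.0491] x -0.0119 0.0112
0.0857480062774844
```

The magenta model lies on the rod in both views, so the stand sits near (0.4936, -0.0644) with yaw -0.22. The free end is about (0.529, 0.097, 0.19). With the gripper open, the fingertips stand 60 mm ahead of the TCP. Now I move above the white ring.

```bash
python3 -m handwheel '[[[0.0126,-0.0178,-0.007,0,0,-0.0694,0.085],[0.0126,-0.0178,-0.007,0,0,-0.0694,0.085],[0.0126,-0.0178,-0.007,0,0,-0.0694,0.085],[0.0126,-0.0178,-0.007,0,0,-0.0694,0.085],[0.0126,-0.0178,-0.007,0,0,-0.0694,0.085],[0.0126,-0.0178,-0.007,0,0,-0.0694,0.085],[0.0126,-0.0178,-0.007,0,0,-0.0694,0.085],[0.0126,-0.0178,-0.007,0,0,-0.0694,0.085],[0.0126,-0.0178,-0.007,0,0,-0.0694,0.085],[0.0126,-0.0178,-0.007,0,0,-0.0694,0.085]]]' 40
python3 -m handwheel '[[[0.0126,-0.0178,-0.007,0,0,-0.0694,0.085],[0.0126,-0.0178,-0.007,0,0,-0.0694,0.085],[0.0126,-0.0178,-0.007,0,0,-0.0694,0.085],[0.0126,-0.0178,-0.007,0,0,-0.0694,0.085],[0.0126,-0.0178,-0.007,0,0,-0.0694,0.085],[0.0126,-0.0178,-0.007,0,0,-0.0694,0.085],[0.0126,-0.0178,-0.007,0,0,-0.0694,0.085],[0.0126,-0.0178,-0.007,0,0,-0.0694,0.085],[0.0126,-0.0178,-0.007,0,0,-0.0694,0.085],[0.0126,-0.0178,-0.007,0,0,-0.0694,0.085]]]'
cat > w.py <<'E'
from h import *
import sys
o,p,d,c=snap("wrist",sys.argv[1])
f=210/np.tan(np.radians(c['vertical_fov'])/2)
v,u=np.nonzero(d>0);W=world(u,v,d[v,u],c,o);col=p[v,u].astype(int)
s=(abs(W[:,0]-.517)<.06)&(abs(W[:,1]-.264)<.06)&(W[:,2]<.03)&(W[:,2]>.008)&(col.min(1)>80)
ce,ra=cv2.minEnclosingCircle(W[s][:,:2].astype(np.float32));print('ring',s.sum(),ce,ra,np.median(W[s,2]))
R=Ro.from_rotvec(o['orientation']).as_matrix()
print('tcp',o['tcp_pos'].round(4),'toolx',np.degrees(np.arctan2(R[1,0],R[0,0])).round(2),'tooly',R[:,1].round(3),'toolz',R[:,2].round(3),'q',o['joints'].round(2))
print('F',o['contact_force'].round(2),'w',o['grip_width'],'t',o['clock'])
E
python3 w.py wrist1.png
```

```text
clock: 1.78
tcp_pos: [0.3918, 0.4419, 0.2338]
orientation: [-1.644, -2.677, -0.001]
contact_force: [-0.2, -0.4, -0.4]
grip_width: 0.0848
clock: 2.62
tcp_pos: [0.5183, 0.2628, 0.1632]
orientation: [2.459, 1.954, 0.0]
contact_force: [0.7, 0.2, 0.6]
grip_width: 0.0849
ring 3771 (0.516823947429657, 0.2654755413532257) 0.03319244831800461 0.012300643146110339
tcp [0.5183 0.2628 0.1632] toolx 76.95 tooly [ 0.974 -0.226  0.   ] toolz [ 0. -0. -1.] q [-0.86  0.52  0.38  1.92 -0.27  0.75 -0.56]
F [0.71 0.2  0.62] w 0.08494851660691086 t 2.6167
```

View pics/wrist1.png

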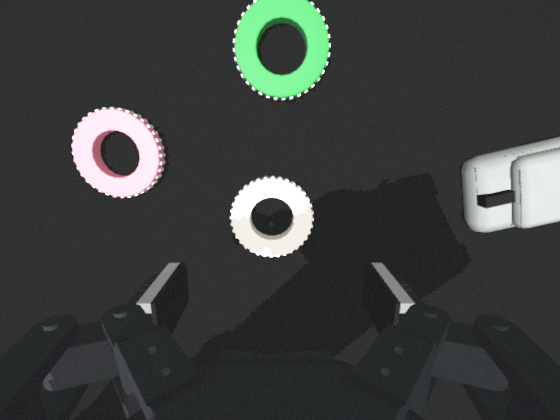

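Close view: pink at (119,153), green at (282,47), white at (272,217), and the white one is between the jaws. Its measured radius is 33.2 mm and its top is at 12 mm, as described. I descend and grip.

```bash
python3 -m handwheel '[[[-0.0015,0.0027,-0.02,0,0,0.008,0.085],[0,0,-0.03,0,0,0,0.085],[0,0,-0.025,0,0,0,0.085],[0,0,-0.015,0,0,0,0.085],[0,0,-0.0052,0,0,0,0.085],[0,0,0,0,0,0,0.085],[0,0,0,0,0,0,0.06],[0,0,0,0,0,0,0.055],[0,0,0,0,0,0,0.05],[0,0,0,0,0,0,0.05]]]' 40
python3 -m handwheel '[[[0,0,0,0,0,0,0.05],[0,0,0,0,0,0,0.05],[0,0,0,0,0,0,0.05]]]'; python3 tips.py; python3 w.py wrist2.png
```

```text
clock: 3.5
tcp_pos: [0.5166, 0.2675, 0.0704]
orientation: [2.445, 1.972, 0.004]
contact_force: [-1.2, -2.0, 7.3]
grip_width: 0.0617
clock: 3.75
tcp_pos: [0.5167, 0.2675, 0.0704]
orientation: [2.445, 1.972, 0.004]
contact_force: [-0.6, -1.8, 6.8]
grip_width: 0.0615
1 zmax [0.0706 0.0713 0.0726] near tip y [0.0002 0.0123 0.0799 0.1347] x -0.03 0.03
-1 zmax [0.0703 0.071  0.0723] near tip y [0.0002 0.0109 0.0737 0.127 ] x -0.03 0.03
0.06151462065927779
ring 9863 (0.5182533860206604, 0.27291280031204224) 0.04050811380147934 0.012321347714018417
tcp [0.5167 0.2676 0.0705] toolx 77.76 tooly [ 0.977 -0.212  0.002] toolz [ 0.002  0.001 -1.   ] q [-0.81  0.66  0.3   1.95 -0.34  0.58 -0.5 ]
F [-0.8  -0.5   6.61] w 0.06165855028247696 t 3.8
```

View pics/wrist2.png

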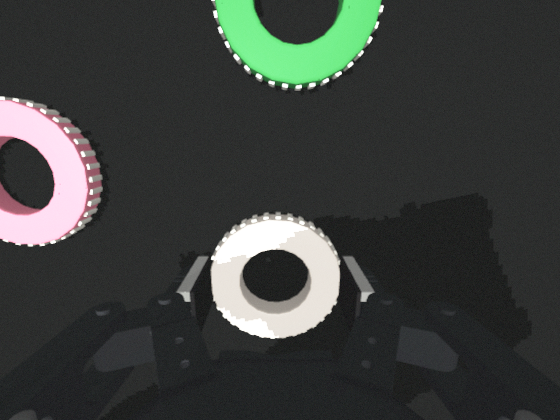

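The white ring sits between the pads at (275,275), and the fingertips press lightly on the bench (7 N). I lift it and measure the ring in the tool frame.

```bash
python3 -m handwheel '[[[0,0,0.005,0,0,0,0.05],[0,0,0.015,0,0,0,0.05],[0,0,0.03,0,0,0,0.05],[0,0,0.035,0,0,0,0.05],[0,0,0.035,0,0,0,0.05],[0,0,0.03,0,0,0,0.05],[0,0,0,0,0,0,0.05],[0,0,0,0,0,0,0.05]]]' 60
cat > rt.py <<'E'
from h import *
import sys
o,p,d,c=snap("wrist",sys.argv[1])
f=210/np.tan(np.radians(c['vertical_fov'])/2)
v,u=np.nonzero((d>0)&(d<.25));D=d[v,u]
P=(np.stack([(u-c['cx'])/f*D,(v-c['cy'])/f*D,D,np.ones_like(D)],1)@np.array(c['T_tool_cam']).T)[:,:3]
col=p[v,u].astype(int)
s=(abs(P[:,0])<.05)&(abs(P[:,1])<.036)&(P[:,2]>.045)&(P[:,2]<.085)&(col.min(1)>110)
Q=P[s];ce,ra=cv2.minEnclosingCircle(Q[:,:2].astype(np.float32))
A=np.c_[Q[:,:2],np.ones(len(Q))];k=np.linalg.lstsq(A,Q[:,2],rcond=None)[0]
for _ in range(5):
    g=abs(A@k-Q[:,2])<.0015; k=np.linalg.lstsq(A[g],Q[g,2],rcond=None)[0]
ce2,ra2=cv2.minEnclosingCircle(Q[g,:2].astype(np.float32))
print('tool-frame ring',len(Q),np.round(ce,4),round(ra,4),np.round(ce2,4),round(ra2,4),'plane',k.round(4),'top z at centre',(k@[*ce2,1]).round(4), 'tilt deg',np.degrees(np.arctan(np.hypot(*k[:2]))).round(1))
R=Ro.from_rotvec(o['orientation']).as_matrix();print('tcp',o['tcp_pos'].round(4),'tooly',R[:,1].round(3),'toolz',R[:,2].round(3),'F',o['contact_force'].round(2),'w',o['grip_width'].__round__(4),'t',o['clock'])
print('ring world',(R@np.array([*ce2,k@[*ce2,1]+.006])+o['tcp_pos']).round(4))
E
python3 rt.py wrist3.png
```

```text
clock: 4.52
tcp_pos: [0.5166, 0.2681, 0.2213]
orientation: [-2.445, -1.973, -0.008]
contact_force: [-0.6, -0.1, -2.2]
grip_width: 0.0613
tool-frame ring 10366 [0.0021 0.    ] 0.037 [0.0029 0.0001] 0.0367 plane [0.0026 0.0022 0.0585] top z at centre 0.0585 tilt deg 0.2
tcp [0.5166 0.2681 0.2213] tooly [ 0.977 -0.211  0.003] toolz [ 0.004  0.004 -1.   ] F [-0.59 -0.11 -2.25] w 0.0613 t 4.5167
ring world [0.5176 0.2711 0.1568]
```

View pics/wrist3.png

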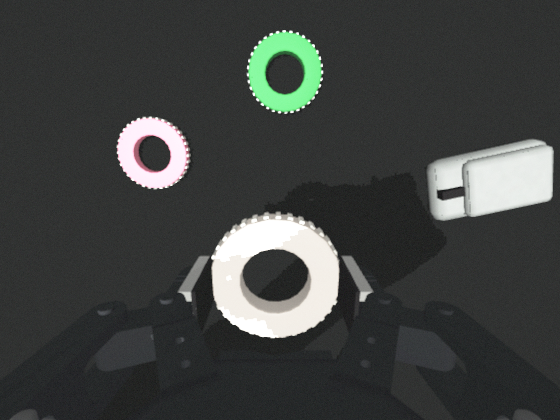

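The ring is gripped level (tilt 0.2°), with its centre about 64 mm ahead of the TCP. I carry it over the free end.

```bash
python3 -m handwheel '[[[0,0,0.035,0,0,0,0.05],[0.001,-0.01,0.035,0,0,0,0.05],[0.0015,-0.02,0,0,0,0,0.05],[0.002,-0.025,0,0,0,0,0.05],[0.002,-0.03,0,0,0,0,0.05],[0.002,-0.03,0,0,0,0,0.05],[0.002,-0.025,0,0,0,0,0.05],[0.0013,-0.02,0,0,0,0,0.05],[0.001,-0.0124,0,0,0,0,0.05],[0,0,0,0,0,0,0.05]]]'
python3 -m handwheel '[[[0,0,0,0,0,0,0.05],[0,0,0,0,0,0,0.05]]]'; python3 rt.py wrist4.png
python3 - <<'E'
from h import *
for n in('scene','side'): 
    o,p,d,c=snap(n)
    q=proj([[.5296,.0967,.19]],c,o)[0];print(n,q)
    x,y=int(q[0]),int(q[1]);cv2.imwrite('pics/over_%s.png'%n,cv2.resize(p[max(0,y-80):y+60,max(0,x-90):x+90],None,fx=4,fy=4)[:,:,::-1])
E
```

```text
clock: 5.4
tcp_pos: [0.5281, 0.0918, 0.2877]
orientation: [2.449, 1.967, -0.004]
contact_force: [0.2, -0.6, -1.2]
grip_width: 0.0604
clock: 5.57
tcp_pos: [0.5282, 0.0967, 0.2882]
orientation: [-2.442, -1.975, 0.001]
contact_force: [-0.1, 0.1, -1.7]
grip_width: 0.0606
tool-frame ring 10359 [0.002 0.   ] 0.0369 [0.0029 0.0001] 0.0367 plane [0.0025 0.0011 0.0585] top z at centre 0.0585 tilt deg 0.2
tcp [0.5282 0.0967 0.2882] tooly [ 0.978 -0.21  -0.001] toolz [-0.001  0.    -1.   ] F [-0.07  0.15 -1.67] w 0.0606 t 5.5667
ring world [0.5288 0.0995 0.2237]
scene [354.63658304 201.13777669]
side [267.16135054 164.91110775]
```

View pics/wrist4.png

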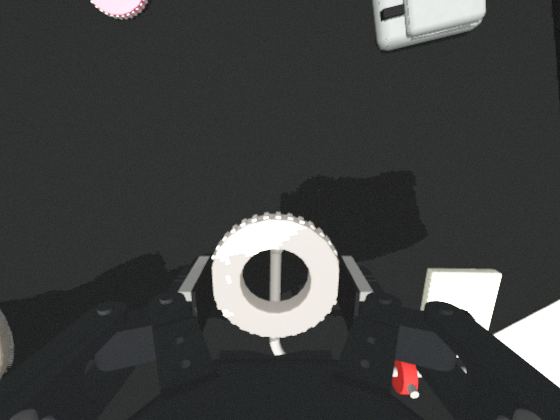

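View pics/over_scene.png

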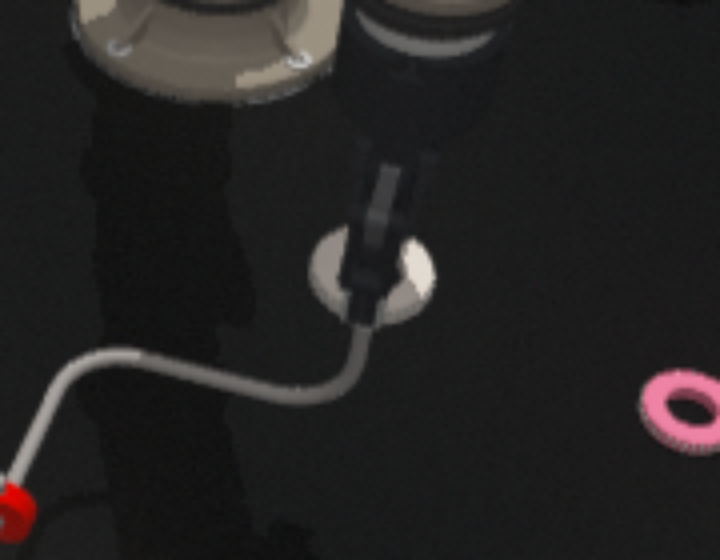

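View pics/over_side.png

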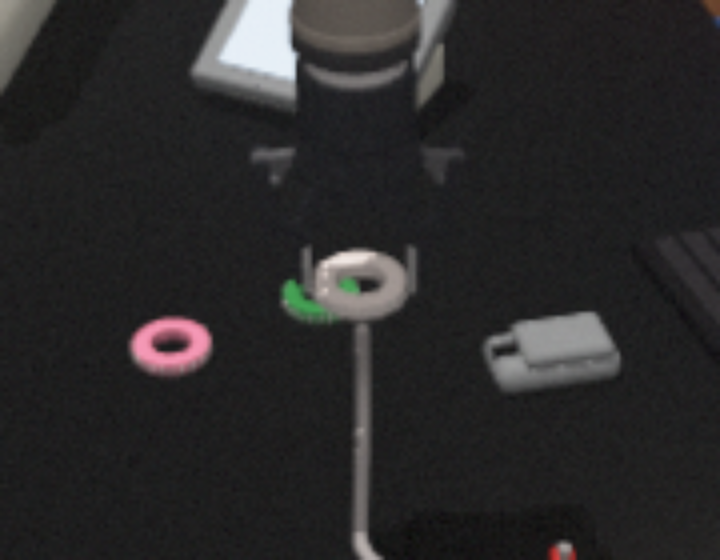

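Wrist view: the rod shows through the hole at column 276, with the ring centred at column 275. I measure the rod tip relative to the ring.

```bash
python3 - <<'E'
from h import *
o,p,d,c=snap("wrist")
for vv in range(244,305,4):
    us=[u for u in range(255,300) if d[vv,u]>0 and p[vv,u].min()>70]
    if us:
        W=world(np.array(us),np.full(len(us),vv),d[vv,us],c,o); R=Ro.from_rotvec(o['orientation']).as_matrix()
        print(vv,us[0],us[-1],'W',np.median(W,0).round(4),'tool',((np.median(W,0)-o['tcp_pos'])@R).round(4))
E
```

```text
244 255 299 W [0.533  0.1141 0.23  ] tool [0.0181 0.0009 0.0585]
248 255 299 W [0.5328 0.1119 0.2301] tool [0.0159 0.0011 0.0584]
252 255 299 W [0.5291 0.1079 0.2291] tool [ 0.0112 -0.0016  0.0594]
256 270 299 W [0.522  0.0593 0.1157] tool [-0.0378  0.0016  0.1727]
260 269 280 W [0.5193 0.055  0.1143] tool [-4.260e-02 -1.000e-04  1.741e-01]
264 269 280 W [0.5185 0.0514 0.1147] tool [-4.630e-02 -1.000e-04  1.738e-01]
268 269 280 W [0.5177 0.0473 0.1137] tool [-0.0504 -0.      0.1747]
272 269 280 W [0.5165 0.0435 0.1133] tool [-0.0545 -0.0005  0.1751]
276 269 280 W [0.5162 0.0399 0.1142] tool [-0.058  -0.      0.1743]
280 269 280 W [0.5154 0.036  0.1152] tool [-0.062   0.      0.1732]
284 269 280 W [0.5143 0.0321 0.1146] tool [-0.0661 -0.0002  0.1738]
288 269 280 W [0.5136 0.0278 0.1146] tool [-0.0704 -0.      0.1739]
292 269 299 W [0.5131 0.0238 0.1145] tool [-0.0744  0.0004  0.174 ]
296 255 299 W [0.5144 0.02   0.115 ] tool [-0.0779  0.0024  0.1734]
300 255 299 W [0.5165 0.0779 0.2197] tool [-0.0208 -0.0077  0.0688]
304 255 299 W [0.5257 0.079  0.2234] tool [-0.0178  0.0011  0.0651]
```

```bash
python3 -m handwheel '[[[0,0,-0.015,0,0,0,0.05],[0,0,-0.015,0,0,0,0.05],[0,0,-0.01,0,0,0,0.05],[0,0,-0.005,0,0,0,0.05],[0,0,0,0,0,0,0.05]]]'
python3 - <<'E'
from h import *
for n in('scene','side'): 
    o,p,d,c=snap(n)
    q=proj([[.5296,.0967,.17]],c,o)[0]
    x,y=int(q[0]),int(q[1]);cv2.imwrite('pics/thr_%s.png'%n,cv2.resize(p[max(0,y-80):y+60,max(0,x-90):x+90],None,fx=4,fy=4)[:,:,::-1])
E
python3 rt.py wrist5.png
```

```text
clock: 6.18
tcp_pos: [0.5279, 0.0953, 0.2426]
orientation: [-2.444, -1.973, 0.003]
contact_force: [0.6, -0.4, -1.7]
grip_width: 0.0605
tool-frame ring 10990 [0.0017 0.    ] 0.037 [ 0.0027 -0.0001] 0.0367 plane [0.0015 0.0013 0.0585] top z at centre 0.0585 tilt deg 0.1
tcp [0.5287 0.0952 0.244 ] tooly [ 0.977 -0.211  0.   ] toolz [ 0. -0. -1.] F [ 0.94  0.21 -0.26] w 0.0611 t 6.2833
ring world [0.5293 0.0978 0.1795]
```

View pics/wrist5.png

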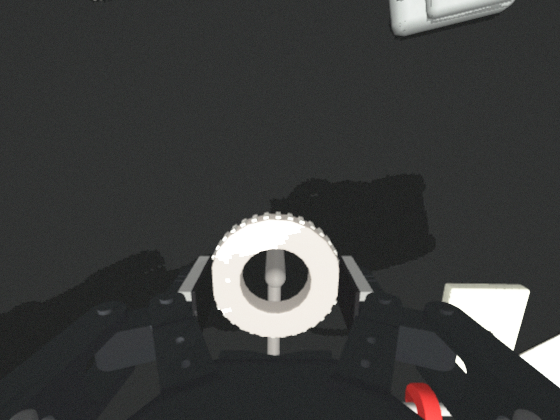

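View pics/thr_side.png

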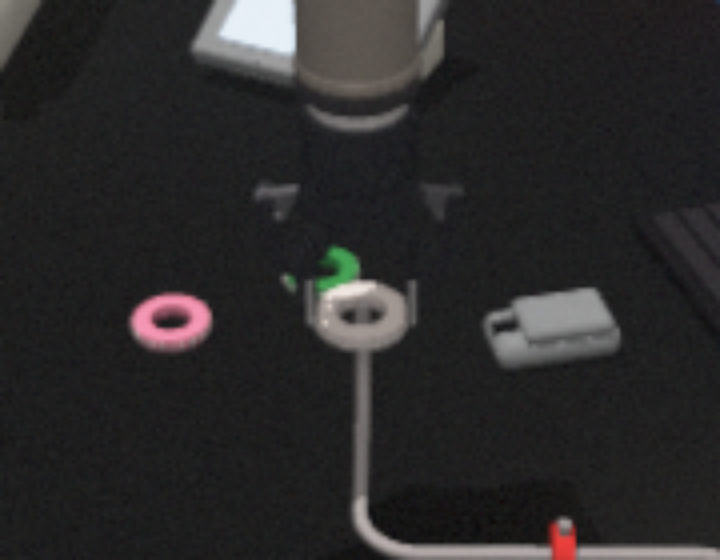

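The rod's rounded end sits in the hole at (276,275), centred in both directions. I lower further, drifting slightly with the bend.

```bash
python3 -m handwheel '[[[0,0,-0.012,0,0,0,0.05],[0,0,-0.012,0,0,0,0.05],[0,-0.001,-0.01,0,0,0,0.05],[-0.001,-0.002,-0.007,0,0,0,0.05],[0,-0.001,-0.003,0,0,0,0.05],[0,0,0,0,0,0,0.05]]]'
python3 rt.py wrist6.png
```

```text
clock: 6.83
tcp_pos: [0.527, 0.0904, 0.1988]
orientation: [-2.445, -1.972, 0.003]
contact_force: [0.9, 0.2, -1.5]
grip_width: 0.0608
tool-frame ring 9417 [0.0024 0.    ] 0.037 [0.0027 0.0001] 0.0369 plane [0.0016 0.002  0.0585] top z at centre 0.0585 tilt deg 0.1
tcp [0.527  0.0904 0.1988] tooly [ 0.977 -0.212 -0.001] toolz [-0.002 -0.001 -1.   ] F [ 0.86  0.16 -1.54] w 0.0608 t 6.8333
ring world [0.5276 0.093  0.1344]
```

View pics/wrist6.png

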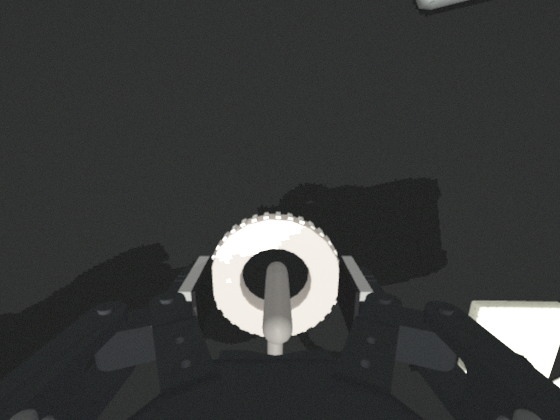

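```bash
python3 -m handwheel '[[[0,0,0,0,0,0,0.066],[0,0,0,0,0,0,0.070],[0,0,0,0,0,0,0.075],[0,0,0,0,0,0,0.085],[0,0,0,0,0,0,0.085],[0,0,0,0,0,0,0.085],[0,0,0,0,0,0,0.085]]]'
python3 rt.py wrist7.png
python3 - <<'E'
from h import *
for n in('scene','side'): 
    o,p,d,c=snap(n)
    q=proj([[.52,.06,.12]],c,o)[0]
    x,y=int(q[0]),int(q[1]);cv2.imwrite('pics/rel_%s.png'%n,cv2.resize(p[max(0,y-70):y+70,max(0,x-90):x+90],None,fx=4,fy=4)[:,:,::-1])
E
```

```text
clock: 7.47
tcp_pos: [0.5275, 0.0911, 0.1998]
orientation: [2.445, 1.973, 0.0]
contact_force: [-0.5, -0.8, 1.0]
grip_width: 0.0849
tool-frame ring 1318 [-0.025  -0.0031] 0.0361 [-0.0236 -0.0044] 0.0342 plane [-0.4218 -0.1317  0.0558] top z at centre 0.0663 tilt deg 23.8
tcp [0.5275 0.0911 0.1998] tooly [ 0.977 -0.211  0.   ] toolz [ 0.  0. -1.] F [-0.48 -0.77  1.01] w 0.0849 t 7.4667
ring world [0.5182 0.069  0.1275]
```

View pics/rel_scene.png

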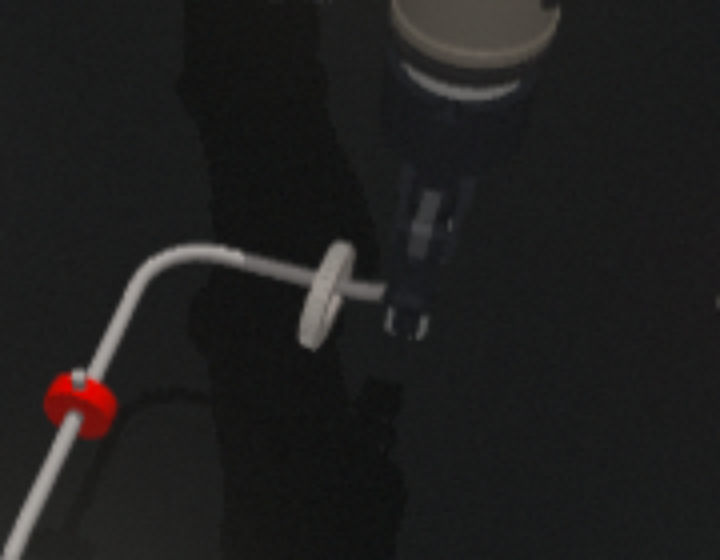

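View pics/rel_side.png

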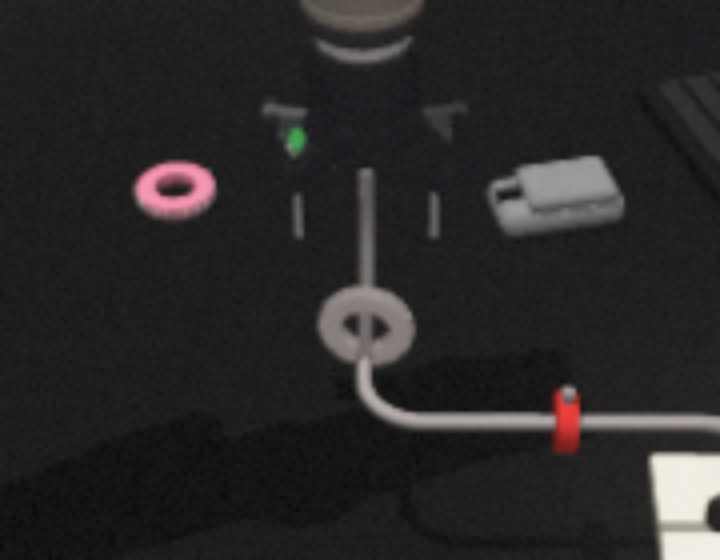

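View pics/wrist7.png

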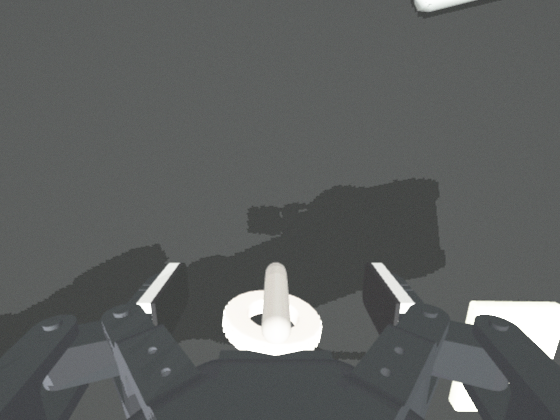

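The ring is let go, has tipped over and is sliding onto the first leg (scene crop about (325,295)). I rise clear, let it settle and measure it.

```bash
python3 -m handwheel '[[[0,0,0.02,0,0,0,0.085],[0,0,0.03,0,0,0,0.085],[0,0,0.03,0,0,0,0.085],[0,0,0.02,0,0,0,0.085],[0,0,0,0,0,0,0.085],[0,0,0,0,0,0,0.085]]]'
cat > st.py <<'E'
from h import *
import sys
X0=np.array([.4936,-.0644,.0]);yaw=-.22;RS=Ro.from_euler('z',yaw).as_matrix()
tag=sys.argv[1]
for n in('scene','side'):
    o,p,d,c=snap(n)
    v,u=np.nonzero(d>0);W=world(u,v,d[v,u],c,o);L=(W-X0)@RS;col=p[v,u].astype(int)
    s=(L[:,0]>-.06)&(L[:,0]<.18)&(L[:,1]>-.05)&(L[:,1]<.2)&(L[:,2]>.05)&(L[:,2]<.16)
    red=s&(col[:,0]>90)&(col[:,0]>2*col[:,1])
    gr=s&(col.max(1)-col.min(1)<70)&(col.max(1)>60)
    from m2 import RD
    from scipy.spatial import cKDTree
    dist=cKDTree(RD).query(L)[0]
    rg=gr&(dist>.013)&(dist<.05)
    Q=L[rg]
    if len(Q)>8:
        m=Q.mean(0);w,V=np.linalg.eigh(np.cov((Q-m).T));nn=V[:,0]
        print(n,'ring pts',len(Q),'stand-frame min',Q.min(0).round(4),'max',Q.max(0).round(4),'med',np.median(Q,0).round(4),'normal',nn.round(3))
    if red.any():print(n,'red x pct',np.percentile(L[red,0],[3,50,97]).round(4),'px',red.sum())
    q=proj([[.54,-.02,.11]],c,o)[0];x,y=int(q[0]),int(q[1])
    cv2.imwrite('pics/%s_%s.png'%(tag,n),cv2.resize(p[max(0,y-70):y+70,max(0,x-90):x+90],None,fx=4,fy=4)[:,:,::-1])
R=Ro.from_rotvec(o['orientation']).as_matrix()
print('tcp world',o['tcp_pos'].round(4),'stand',((o['tcp_pos']-X0)@RS).round(4),'tooly(st)',(R[:,1]@RS).round(3),'toolz(st)',(R[:,2]@RS).round(3),'F(st)',(o['contact_force']@RS).round(2),'w',round(o['grip_width'],4),'t',o['clock'])
E
python3 st.py s1
```

```text
clock: 8.12
tcp_pos: [0.528, 0.0912, 0.3007]
orientation: [2.445, 1.973, 0.004]
contact_force: [-0.3, 0.1, -0.2]
grip_width: 0.085
scene ring pts 225 stand-frame min [-0.0304 -0.0204  0.0726] max [0.1365 0.1155 0.1412] med [0.0166 0.1065 0.1149] normal [0.609 0.782 0.131]
scene red x pct [0.1239 0.1348 0.1367] px 175
side ring pts 287 stand-frame min [-0.032  -0.0191  0.0685] max [0.1369 0.117  0.1399] med [0.0069 0.1029 0.1063] normal [0.555 0.832 0.021]
side red x pct [0.1231 0.1283 0.1361] px 79
tcp world [0.5273 0.0911 0.2995] stand [-0.0011  0.1591  0.2995] tooly(st) [ 1.     0.007 -0.   ] toolz(st) [-0.  0. -1.] F(st) [-0.24  0.22  0.29] w 0.0851 t 8.1667
```

View pics/s1_scene.png

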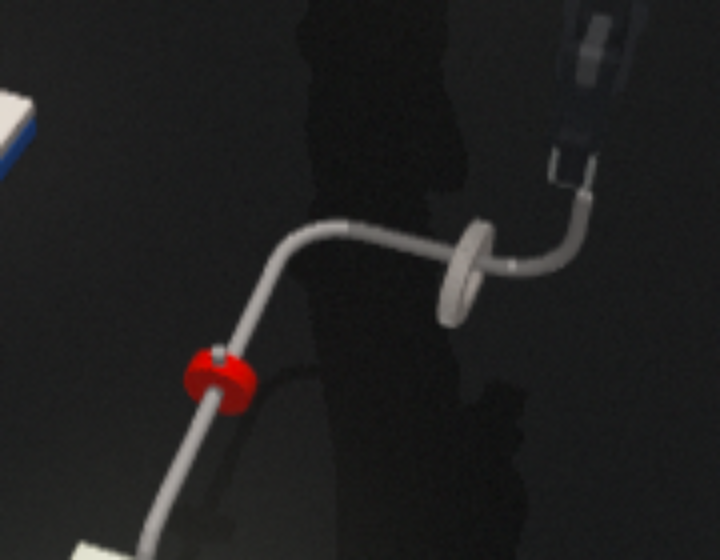

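View pics/s1_side.png

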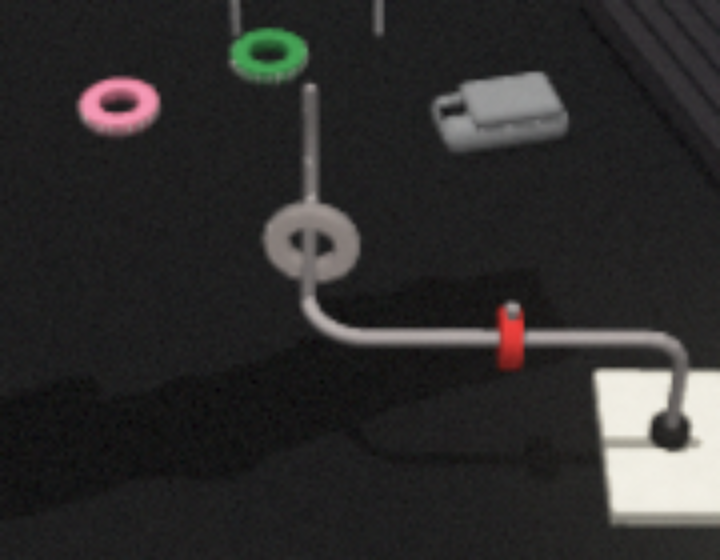

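The ring hangs by itself on the first level leg at stand y about 0.107, with the gripper well clear. I position above it tilted 15°, so that the hand stays away from the upright end, and look again.

```bash
python3 -m handwheel '[[[-0.0033,-0.0159,0,0.0639,-0.0143,0,0.085],[-0.0033,-0.0159,0,0.0639,-0.0143,0,0.085],[-0.0033,-0.0159,0,0.0639,-0.0143,0,0.085],[-0.0033,-0.0159,0,0.0639,-0.0143,0,0.085],[0,0,-0.025,0,0,0,0.085],[0,0,-0.025,0,0,0,0.085],[0,0,-0.02,0,0,0,0.085],[0,0,-0.01,0,0,0,0.085],[0,0,0,0,0,0,0.085],[0,0,0,0,0,0,0.085]]]'
sed -i 's/rg=gr&(dist>.013)&(dist<.05)/rg=gr\&(dist>.011)\&(dist<.035)\&(L[:,1]>.03)/' st.py
python3 st.py s2
cat > wr.py <<'E'
from h import *
import sys
X0=np.array([.4936,-.0644,.0]);RS=Ro.from_euler('z',-.22).as_matrix()
o,p,d,c=snap("wrist",sys.argv[1])
v,u=np.nonzero((d>0)&(d<.4));W=world(u,v,d[v,u],c,o);L=(W-X0)@RS;col=p[v,u].astype(int)
from m2 import RD
from scipy.spatial import cKDTree
R=Ro.from_rotvec(o['orientation']).as_matrix();P=(W-o['tcp_pos'])@R
dist=cKDTree(RD).query(L)[0]
s=(col.min(1)>60)&(col.max(1)-col.min(1)<50)&(dist>.009)&(dist<.036)&(L[:,2]>.05)&(L[:,2]<.14)&(abs(P[:,1])<.037)
Q=L[s];print('n',len(Q));print('ring st min',Q.min(0).round(4),'max',Q.max(0).round(4),'pct y',np.percentile(Q[:,1],[2,25,50,75,98]).round(4),'pct x',np.percentile(Q[:,0],[2,25,50,75,98]).round(4))
t=Q[Q[:,2]>Q[:,2].max()-.004];print('top',t[:,0:3].mean(0).round(4),'y range',t[:,1].min().round(4),t[:,1].max().round(4),'x range',t[:,0].min().round(4),t[:,0].max().round(4))
red=(col[:,0]>90)&(col[:,0]>2*col[:,1])
if red.any():print('red x',np.percentile(L[red,0],[1,5,50,95,99]).round(4),'z',np.percentile(L[red,2],[2,98]).round(4),red.sum())
print('tcp st',((o['tcp_pos']-X0)@RS).round(4),'toolx',(R[:,0]@RS).round(3),'tooly',(R[:,1]@RS).round(3),'toolz',(R[:,2]@RS).round(3),'F',(o['contact_force']@RS).round(2),'M',(o['moment']@RS).round(3),'w',round(o['grip_width'],4),'t',o['clock'])
E
python3 wr.py wrist8.png
```

```text
clock: 9.05
tcp_pos: [0.514, 0.0274, 0.2191]
orientation: [-2.306, -1.86, -0.303]
contact_force: [0.5, -0.5, 0.7]
grip_width: 0.0849
scene ring pts 140 stand-frame min [-0.028   0.0968  0.0759] max [0.0321 0.1153 0.1322] med [0.019  0.1083 0.1101] normal [-0.194 -0.98  -0.034]
scene red x pct [0.1241 0.135  0.137 ] px 175
side ring pts 251 stand-frame min [-0.0317  0.0953  0.0763] max [0.032  0.1148 0.133 ] med [0.0022 0.1031 0.1108] normal [-0.13  -0.991  0.03 ]
side red x pct [0.1231 0.1291 0.1362] px 79
tcp world [0.5146 0.0274 0.22  ] stand [0.0005 0.0942 0.22  ] tooly(st) [1.    0.007 0.002] toolz(st) [ 0.     0.259 -0.966] F(st) [-0.07 -0.54  0.29] w 0.0852 t 9.1
n 2371
ring st min [-0.0316  0.0964  0.0752] max [0.0329 0.115  0.1325] pct y [0.0993 0.1045 0.108  0.1106 0.1145] pct x [-0.0284 -0.0134  0.0006  0.0146  0.0295]
top [0.0008 0.1062 0.1297] y range 0.0997 0.1123 x range -0.0108 0.0138
red x [0.122  0.1227 0.1236 0.1309 0.1774] z [0.001  0.1233] 877
tcp st [0.0008 0.0943 0.2205] toolx [-0.007  0.966  0.259] tooly [1.    0.007 0.003] toolz [ 0.001  0.259 -0.966] F [-0.24  0.24 -0.77] M [-0.257 -0.053  0.043] w 0.085 t 9.15
```

View pics/wrist8.png

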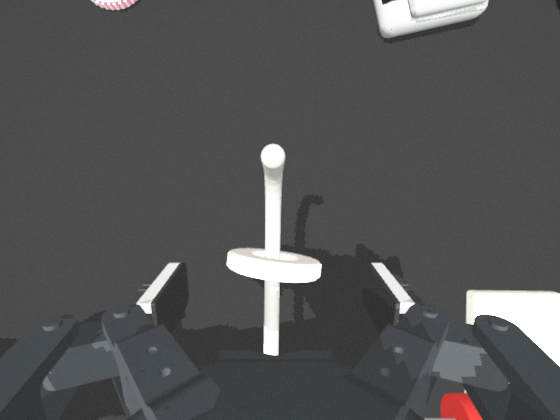

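View pics/s2_scene.png

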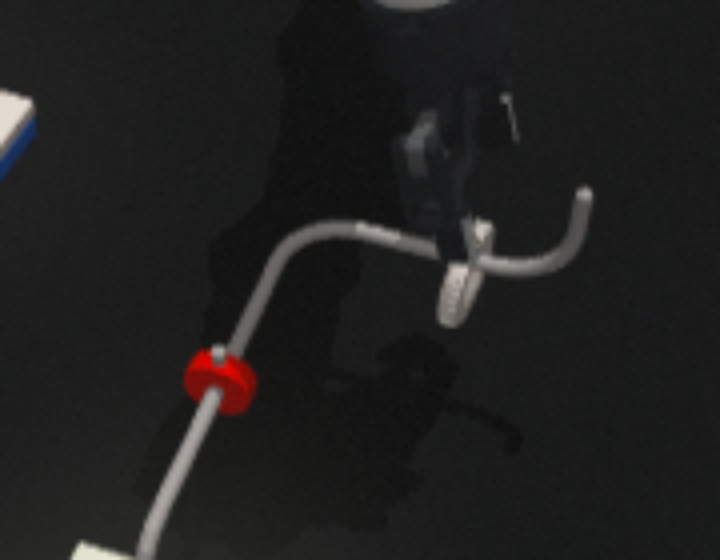

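The ring hangs centred at stand (0.000, 0.106, 0.098), yawed about 8°, which the pads will square. I descend and grip lightly.

```bash
python3 -m handwheel '[[[-0.0003,-0.0015,-0.02,0,0,0,0.085],[0,0,-0.025,0,0,0,0.085],[0,0,-0.018,0,0,0,0.085],[0,0,-0.01,0,0,0,0.085],[0,0,0,0,0,0,0.085],[0,0,0,0,0,0,0.07],[0,0,0,0,0,0,0.06],[0,0,0,0,0,0,0.05],[0,0,0,0,0,0,0.05],[0,0,0,0,0,0,0.05]]]' 30
python3 wr.py wrist9.png
```

```text
clock: 10.03
tcp_pos: [0.5149, 0.0259, 0.1483]
orientation: [-2.306, -1.861, -0.309]
contact_force: [-1.9, -0.7, 7.7]
grip_width: 0.0627
n 7624
ring st min [-0.0359  0.0939  0.075 ] max [0.0359 0.1187 0.1323] pct y [0.0997 0.1053 0.1087 0.1114 0.1152] pct x [-0.0332 -0.0143  0.0006  0.0148  0.033 ]
top [0.0014 0.1062 0.1295] y range 0.0997 0.1127 x range -0.013 0.0149
tcp st [0.001  0.0928 0.1483] toolx [-0.008  0.966  0.26 ] tooly [1.    0.007 0.004] toolz [ 0.002  0.26  -0.966] F [-1.67 -1.1   7.75] M [-0.137  0.38   0.075] w 0.0627 t 10.0333
```

View pics/wrist9.png

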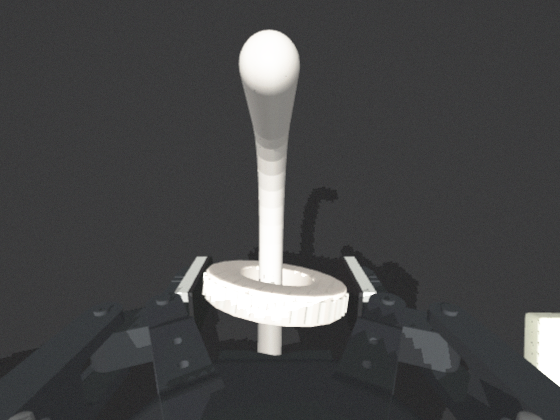

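The ring is gripped but still yawed. I raise it a little to unload it from the rod, then firm the grip to square it.

```bash
python3 -m handwheel '[[[0,0,0.003,0,0,0,0.05],[0,0,0.003,0,0,0,0.05],[0,0,0,0,0,0,0.05],[0,0,0,0,0,0,0.05],[0,0,0,0,0,0,0.05]]]' 60
python3 wr.py wrist10.png
```

```text
clock: 10.5
tcp_pos: [0.514, 0.026, 0.1528]
orientation: [-2.306, -1.861, -0.306]
contact_force: [0.4, -0.2, -0.6]
grip_width: 0.0618
n 7424
ring st min [-0.0359  0.0955  0.0745] max [0.0359 0.1187 0.1363] pct y [0.1002 0.1058 0.1091 0.112  0.1156] pct x [-0.033  -0.0145  0.      0.0145  0.0329]
top [0.0007 0.1068 0.1335] y range 0.1005 0.1131 x range -0.014 0.0137
tcp st [0.0002 0.0927 0.1528] toolx [-0.007  0.966  0.259] tooly [1.    0.007 0.002] toolz [ 0.     0.259 -0.966] F [ 0.41 -0.12 -0.6 ] M [-0.297  0.001  0.044] w 0.0618 t 10.5
```

View pics/wrist10.png

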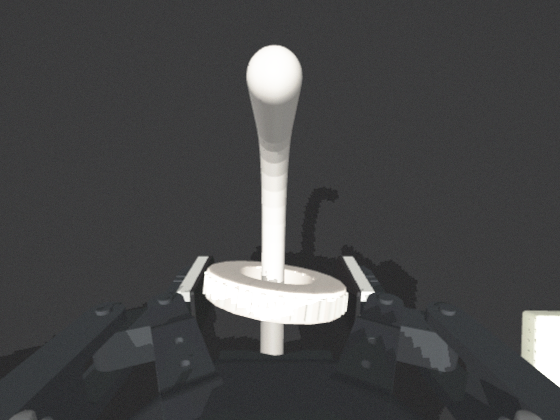

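```bash
cat >> wr.py <<'E'
k=Q[abs(Q[:,0]-np.median(Q[:,0]))<.028]
A=np.c_[k[:,0],k[:,2],np.ones(len(k))]
g=np.ones(len(k),bool)
m=k.mean(0);w_,V=np.linalg.eigh(np.cov((k-m).T));print('normal',V[:,0].round(3),'sd mm',(1e3*np.sqrt(w_)).round(1))
# face only: upper envelope bins in tool-x (camera side)
fx=P[s];b=np.round(fx[:,1]/.004).astype(int);E=[]
for i in range(-6,7):
    q=fx[b==i]
    if len(q)>10:E.append((i*.004,np.percentile(q[:,0],3),np.percentile(q[:,0],97)))
E=np.array(E);
if len(E)>3:print('yaw of ring in tool deg (lo/hi edge)',np.degrees(np.arctan(np.polyfit(E[:,0],E[:,1],1)[0])).round(1),np.degrees(np.arctan(np.polyfit(E[:,0],E[:,2],1)[0])).round(1))
E
python3 -m handwheel '[[[0,0,0,0,0,0,0.05],[0,0,0,0,0,0,0.05],[0,0,0,0,0,0,0.05],[0,0,0,0,0,0,0.05]]]' 120
python3 wr.py wrist11.png
```

```text
clock: 10.88
tcp_pos: [0.514, 0.0259, 0.1526]
orientation: [-2.306, -1.861, -0.305]
contact_force: [0.2, -0.6, -0.6]
grip_width: 0.0601
n 7502
ring st min [-0.0359  0.0947  0.0748] max [0.036  0.1191 0.1353] pct y [0.1003 0.1059 0.1092 0.1121 0.1158] pct x [-0.0329 -0.0148  0.      0.0149  0.0328]
top [0.0007 0.1069 0.1326] y range 0.1001 0.1135 x range -0.0138 0.0141
tcp st [0.0002 0.0926 0.1526] toolx [-0.007  0.966  0.259] tooly [1.    0.007 0.002] toolz [-0.     0.259 -0.966] F [ 0.35 -0.52 -0.59] M [-0.356 -0.007 -0.031] w 0.0601 t 10.8833
normal [0.127 0.989 0.077] sd mm [ 3.3 15.2 15.3]
yaw of ring in tool deg (lo/hi edge) -8.5 -6.2
```

View pics/wrist11.png

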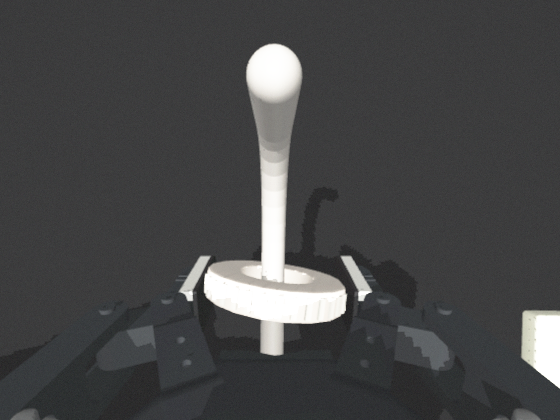

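The ring is yawed -7.5° in the grip, and squeezing harder doesn't square it. I carry it to the middle of the first leg, set it down and let go, then regrip upright with the tool turned to match the ring.

```bash
python3 -m handwheel '[[[-0.0015,-0.0066,0,0,0,0,0.05],[-0.0015,-0.0066,0,0,0,0,0.05],[-0.0015,-0.0066,0,0,0,0,0.05],[-0.0014,-0.0066,0,0,0,0,0.05],[0,0,-0.002,0,0,0,0.05],[0,0,-0.0025,0,0,0,0.05],[0,0,0,0,0,0,0.064],[0,0,0,0,0,0,0.07],[0,0,0,0,0,0,0.085],[0,0,0,0,0,0,0.085]]]' 40
python3 -m handwheel '[[[0,0,0,0,0,0,0.085],[0.0006,0.0027,0.0002,-0.051,0.0114,0,0.085],[0.0006,0.0027,0.0002,-0.051,0.0114,0,0.085],[0.0006,0.0027,0.0002,-0.051,0.0114,0,0.085],[0.0006,0.0027,0.0002,-0.051,0.0114,0,0.085],[0.0006,0.0027,0.0002,-0.051,0.0114,0,0.085],[0,0,0,0,0,0,0.085],[0,0,0,0,0,0,0.085]]]'
python3 wr.py wrist12.png; python3 st.py s3
```

```text
clock: 11.77
tcp_pos: [0.5081, -0.0002, 0.1481]
orientation: [-2.306, -1.861, -0.305]
contact_force: [-0.1, 0.1, -0.9]
grip_width: 0.085
clock: 12.43
tcp_pos: [0.5112, 0.0141, 0.149]
orientation: [-2.442, -1.975, -0.002]
contact_force: [-0.6, -0.8, -0.7]
grip_width: 0.0848
n 9277
ring st min [-0.0324  0.0698  0.0747] max [0.0327 0.0885 0.1321] pct y [0.0733 0.0796 0.0822 0.0852 0.0877] pct x [-0.0287 -0.015  -0.0008  0.014   0.0284]
top [-0.0002  0.0798  0.1295] y range 0.0724 0.0861 x range -0.0148 0.0138
tcp st [0.     0.0805 0.149 ] toolx [-0.01   1.     0.001] tooly [1.   0.01 0.  ] toolz [-0.     0.001 -1.   ] F [-0.45 -0.92 -0.74] M [ 0.043 -0.014 -0.01 ] w 0.0848 t 12.4333
normal [-0.126 -0.992 -0.018] sd mm [ 3.4 15.8 16.1]
yaw of ring in tool deg (lo/hi edge) -7.1 -7.5
scene ring pts 21 stand-frame min [-0.0292  0.0821  0.0776] max [0.0066 0.0882 0.1313] med [-0.0089  0.0845  0.0853] normal [ 0.155  0.988 -0.024]
scene red x pct [0.1235 0.1348 0.1369] px 176
side ring pts 251 stand-frame min [-0.0308  0.0624  0.077 ] max [0.0319 0.0891 0.1323] med [0.0023 0.0758 0.1106] normal [-0.122 -0.991  0.059]
side red x pct [0.1231 0.1288 0.1361] px 79
tcp world [0.5109 0.0126 0.1492] stand [1.000e-04 7.890e-02 1.492e-01] tooly(st) [ 1.     0.006 -0.   ] toolz(st) [-0.     0.002 -1.   ] F(st) [-0.14  0.36  0.57] w 0.0849 t 12.5333
```

View pics/wrist12.png

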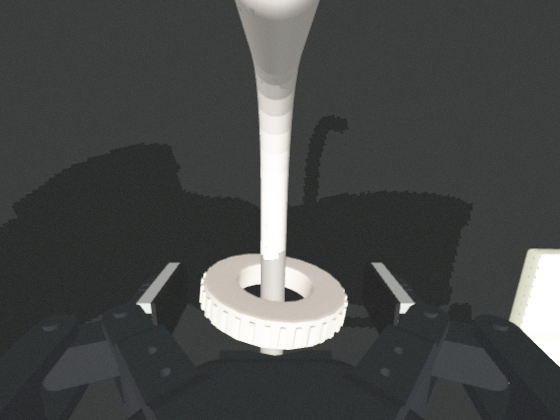

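View pics/s3_scene.png

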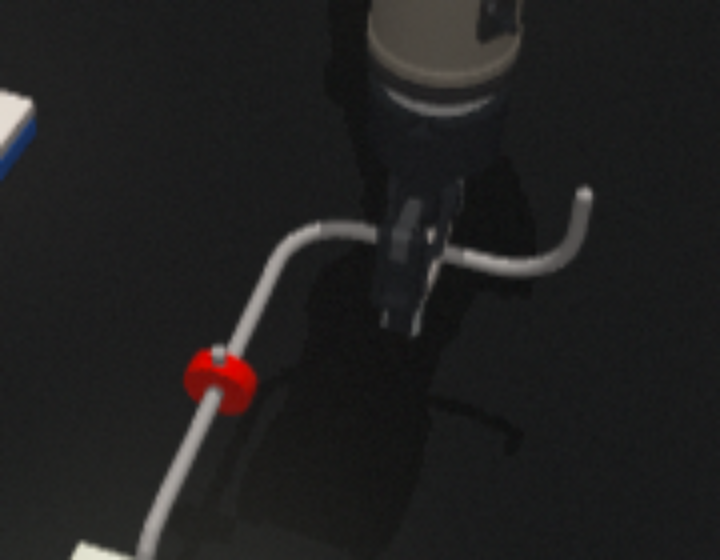

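The ring hangs free at stand y 0.0795, yaw -7.2°, with nothing touching it (fingers open, pixel (272,300)). I turn the tool to match and grip.

```bash
python3 -m handwheel '[[[0,0,0,0,0,-0.067,0.085],[0,0,0,0,0,-0.067,0.085],[0,0,0,0,0,0,0.085],[0,0,0,0,0,0,0.065],[0,0,0,0,0,0,0.055],[0,0,0,0,0,0,0.05],[0,0,0,0,0,0,0.05],[0,0,0,0,0,0,0.05],[0,0,0.003,0,0,0,0.05],[0,0,0.003,0,0,0,0.05]]]' 30
python3 -m handwheel '[[[0,0,0,0,0,0,0.05],[0,0,0,0,0,0,0.05]]]' 60
python3 wr.py wrist13.png
```

```text
clock: 13.42
tcp_pos: [0.5109, 0.013, 0.1552]
orientation: [-2.571, -1.805, -0.0]
contact_force: [-0.3, -0.5, 0.1]
grip_width: 0.0627
clock: 13.58
tcp_pos: [0.5112, 0.0132, 0.1553]
orientation: [-2.571, -1.805, -0.002]
contact_force: [-0.6, 0.6, -1.2]
grip_width: 0.0619
n 10104
ring st min [-0.0351  0.0711  0.0746] max [0.0359 0.0951 0.1375] pct y [0.0738 0.0805 0.0832 0.0862 0.0941] pct x [-0.032  -0.0149  0.0012  0.0152  0.0303]
top [0.0009 0.0805 0.1348] y range 0.0731 0.0868 x range -0.0138 0.0157
red x [0.0673 0.1249 0.1288 0.1352 0.2329] z [0.0011 0.1669] 327
tcp st [0.0003 0.0796 0.1553] toolx [0.126 0.992 0.001] tooly [ 0.992 -0.126  0.   ] toolz [ 0.001  0.001 -1.   ] F [-0.71  0.41 -1.21] M [ 0.04  -0.038  0.018] w 0.0619 t 13.5833
normal [-0.128 -0.991 -0.023] sd mm [ 3.3 15.7 17.1]
yaw of ring in tool deg (lo/hi edge) -0.0 0.2
```

View pics/wrist13.png

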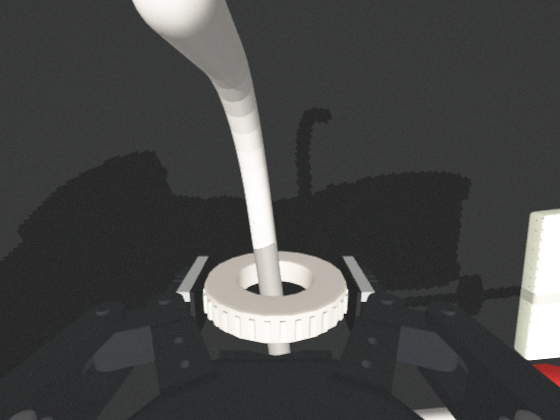

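The ring is now square in the grip (0.1°) and lifted clear of the rod. I work out the row values for the corner.

```bash
python3 - <<'E'
import numpy as np
a=-.22;R=np.array([[np.cos(a),-np.sin(a)],[np.sin(a),np.cos(a)]])
th=np.radians(np.linspace(0,90,15));P=np.stack([40-40*np.cos(th),40-40*np.sin(th)],1)
print((np.diff(P,axis=0)@R.T/1000).round(4).tolist(), th[1])
print('10mm +x',R@[.01,0],'-y',R@[0,-.01])
E
python3 -m handwheel '[[[-0.0022,-0.0097,0,0,0,0.0314,0.05],[-0.0022,-0.0097,0,0,0,0.0314,0.05],[-0.0022,-0.0097,0,0,0,0.0314,0.05],[-0.0021,-0.0096,0,0,0,0.0314,0.05],[0,0,0,0,0,0,0.05]]]'
```

```text
[[-0.0007, -0.0044], [-0.0002, -0.0045], [0.0003, -0.0045], [0.0008, -0.0044], [0.0013, -0.0043], [0.0017, -0.0041], [0.0022, -0.0039], [0.0026, -0.0036], [0.003, -0.0033], [0.0034, -0.003], [0.0037, -0.0026], [0.0039, -0.0022], [0.0042, -0.0017], [0.0043, -0.0012]] 0.1121997376282069
10mm +x [ 0.00975897 -0.0021823 ] -y [-0.0021823  -0.00975897]
clock: 14.05
tcp_pos: [0.5018, -0.0276, 0.1552]
orientation: [2.455, 1.96, -0.0]
contact_force: [-0.5, -0.2, -1.3]
grip_width: 0.0618
```

```bash
python3 -m handwheel '[[[-0.0003,-0.0024,0,0,0,0.1122,0.05],[-0.0002,-0.0045,0,0,0,0.1122,0.05],[0.0003,-0.0045,0,0,0,0.1122,0.05],[0.0008,-0.0044,0,0,0,0.1122,0.05],[0.0013,-0.0043,0,0,0,0.1122,0.05],[0.0017,-0.0041,0,0,0,0.1122,0.05],[0.0022,-0.0039,0,0,0,0.1122,0.05],[0,0,0,0,0,0,0.05]]]'
python3 wr.py wrist14.png
```

```text
clock: 14.72
tcp_pos: [0.5087, -0.0541, 0.1553]
orientation: [1.512, 2.754, 0.001]
contact_force: [-0.2, 0.4, -1.2]
grip_width: 0.0617
n 10300
ring st min [-0.021  -0.017   0.0743] max [0.0363 0.0472 0.1376] pct y [-0.0051  0.0046  0.0157  0.0272  0.0452] pct x [-0.0181 -0.0005  0.011   0.0218  0.031 ]
top [0.0118 0.0139 0.1349] y range 0.0018 0.0259 x range -0.0001 0.0238
red x [0.0276 0.1223 0.1235 0.1249 0.2261] z [0.0958 0.1741] 109
tcp st [0.0125 0.0134 0.1553] toolx [-0.708  0.707  0.   ] tooly [0.707 0.708 0.001] toolz [ 0.     0.001 -1.   ] F [-0.31  0.34 -1.19] M [-0.016  0.039 -0.063] w 0.0617 t 14.7167
normal [ 0.733 -0.679 -0.029] sd mm [ 3.5 16.4 18.1]
yaw of ring in tool deg (lo/hi edge) -0.2 0.1
```

View pics/wrist14.png

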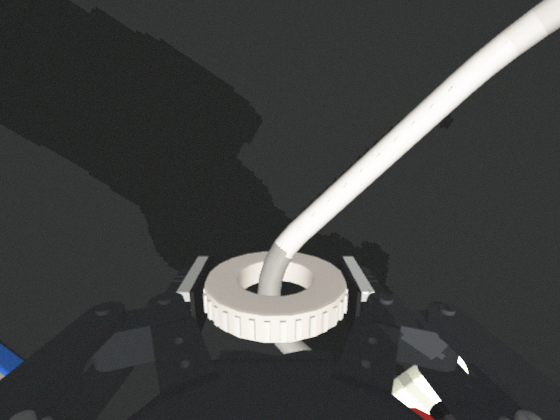

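Midway round the corner the ring is centred at stand (0.012, 0.013), heading 45°, with no contact force. I continue.

```bash
python3 -m handwheel '[[[0.0022,-0.005,0,0,0,0.1122,0.05],[0.003,-0.0033,0,0,0,0.1122,0.05],[0.0034,-0.003,0,0,0,0.1122,0.05],[0.0037,-0.0026,0,0,0,0.1122,0.05],[0.0039,-0.0022,0,0,0,0.1122,0.05],[0.0042,-0.0017,0,0,0,0.1122,0.05],[0.0043,-0.0012,0,0,0,0.1122,0.05],[0,0,0,0,0,0,0.05],[0,0,0,0,0,0,0.05]]]'
python3 wr.py wrist15.png
```

```text
clock: 15.52
tcp_pos: [0.5328, -0.0723, 0.155]
orientation: [-0.356, -3.12, -0.001]
contact_force: [-0.1, 0.8, -1.6]
grip_width: 0.0621
n 10354
ring st min [ 0.028  -0.0352  0.0743] max [0.0505 0.0379 0.1371] pct y [-0.0313 -0.0142  0.001   0.017   0.0355] pct x [0.0293 0.0338 0.0346 0.0382 0.0443]
top [0.0387 0.0006 0.1344] y range -0.014 0.0146 x range 0.0328 0.0455
tcp st [0.04   0.0009 0.155 ] toolx [-1.     0.007  0.001] tooly [0.007 1.    0.   ] toolz [-0.001  0.    -1.   ] F [-0.24  0.73 -1.56] M [-0.029  0.02   0.005] w 0.0621 t 15.5167
normal [ 0.999  0.019 -0.033] sd mm [ 3.6 16.2 18.7]
yaw of ring in tool deg (lo/hi edge) 0.1 0.1
```

```bash
python3 -m handwheel '[[[0.0096,-0.0024,0,0,0,0,0.05],[0.0098,-0.0024,0,0,0,0,0.05],[0.0098,-0.0022,0,0,0,0,0.05],[0.0098,-0.0022,0,0,0,0,0.05],[0.0098,-0.0022,0,0,0,0,0.05],[0.0049,-0.0011,0,0,0,0,0.05],[0,0,0,0,0,0,0.05],[0,0,0,0,0,0,0.05]]]' 
python3 wr.py wrist16.png; python3 st.py s4
python3 - <<'E'
from h import *
X0=np.array([.4936,-.0644,.0]);RS=Ro.from_euler('z',-.22).as_matrix()
for n in('scene','side'):
    z=np.load('/tmp/%s.npz'%n);d=z['d'];c=r.get_calibration(n);v,u=np.nonzero(d>0);L=(world(u,v,d[v,u],c,None)-X0)@RS
    s=(abs(L[:,0]-.13)<.015)&(abs(L[:,1])<.03)&(L[:,2]>.08)&(L[:,2]<.2);print(n,np.sort(L[s,2])[-5:].round(4),L[s][L[s,2].argmax()].round(4))
E
```

```text
clock: 16.23
tcp_pos: [0.5866, -0.0854, 0.1549]
orientation: [-0.348, -3.121, -0.0]
contact_force: [0.4, 1.1, -0.8]
grip_width: 0.0617
n 10014
ring st min [ 0.0839 -0.036   0.0749] max [0.124  0.036  0.1368] pct y [-0.0314 -0.0152  0.      0.015   0.0324] pct x [0.0846 0.0893 0.09   0.0938 0.0997]
top [ 0.094  -0.0005  0.1343] y range -0.0154 0.014 x range 0.088 0.101
red x [0.1218 0.1221 0.1229 0.1237 0.124 ] z [0.1038 0.1128] 607
tcp st [ 0.0954 -0.0002  0.1549] toolx [-1.     0.002  0.001] tooly [ 0.002  1.    -0.   ] toolz [-0.001 -0.    -1.   ] F [ 0.12  1.16 -0.77] M [-0.011  0.027 -0.015] w 0.0617 t 16.2333
normal [ 0.999  0.014 -0.03 ] sd mm [ 3.5 16.5 17.9]
yaw of ring in tool deg (lo/hi edge) 0.1 0.2
scene red x pct [0.1238 0.1348 0.1369] px 175
side red x pct [0.1231 0.1287 0.1362] px 78
tcp world [ 0.586  -0.0852  0.155 ] stand [ 9.48e-02 -1.00e-04  1.55e-01] tooly(st) [ 0.002  1.    -0.   ] toolz(st) [-0.002 -0.    -1.   ] F(st) [ 0.03  0.04 -2.02] w 0.0618 t 16.3333
scene [0.1387 0.1388 0.139  0.1397 0.1398] [ 0.131  -0.0028  0.1398]
side [0.1374 0.1388 0.1396 0.1403 0.1408] [ 0.1326 -0.0051  0.1408]
```

View pics/s4_side.png

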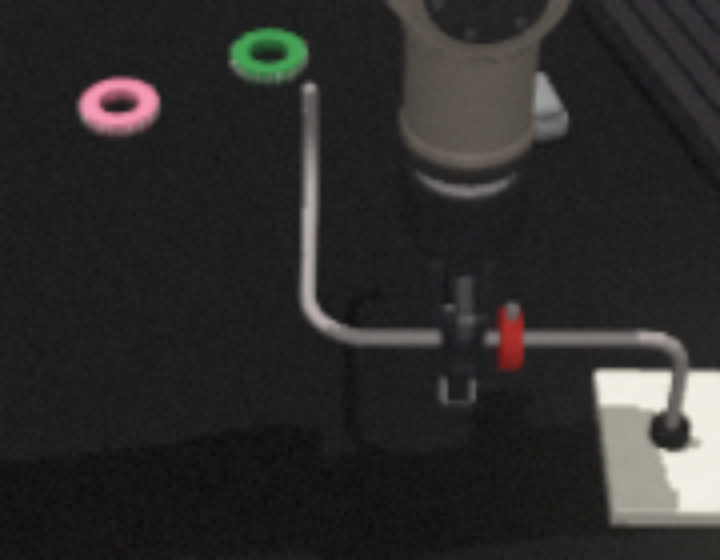

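The collar's near face is at x 0.1229 and the ring's leading face at about 0.1005, a gap of 22 mm. I close most of it, then feel in small steps.

```bash
python3 -m handwheel '[[[0.0049,-0.0011,0,0,0,0,0.05],[0.0049,-0.0011,0,0,0,0,0.05],[0.0039,-0.0009,0,0,0,0,0.05],[0.0029,-0.0006,0,0,0,0,0.05],[0,0,0,0,0,0,0.05],[0,0,0,0,0,0,0.05]]]' 
python3 wr.py wrist17.png
python3 -m handwheel '[[[0,0,0,0,0,0,0.05]]]';python3 -m handwheel '[[[0,0,0,0,0,0,0.05]]]'
```

```text
clock: 16.88
tcp_pos: [0.6034, -0.089, 0.1551]
orientation: [-0.347, -3.122, -0.0]
contact_force: [0.6, -0.2, -1.6]
grip_width: 0.0618
n 10187
ring st min [ 0.1004 -0.0358  0.0749] max [0.1352 0.0358 0.1372] pct y [-0.0317 -0.0154  0.0004  0.0153  0.0323] pct x [0.1018 0.1064 0.1071 0.111  0.1171]
top [ 0.1112 -0.0004  0.1346] y range -0.0148 0.0137 x range 0.1051 0.1179
red x [0.1219 0.1228 0.1248 0.1303 0.1322] z [0.1188 0.1308] 987
tcp st [ 1.125e-01 -1.000e-04  1.551e-01] toolx [-1.     0.001  0.001] tooly [0.001 1.    0.   ] toolz [-0.001  0.    -1.   ] F [ 0.61 -0.02 -1.59] M [ 0.002  0.002 -0.009] w 0.0618 t 16.8833
normal [ 0.999  0.012 -0.031] sd mm [ 3.7 16.4 18.2]
yaw of ring in tool deg (lo/hi edge) 0.2 0.1
clock: 17.02
tcp_pos: [0.603, -0.089, 0.1551]
orientation: [-0.347, -3.121, -0.0]
contact_force: [-0.7, -0.2, -1.7]
grip_width: 0.0616
clock: 17.1
tcp_pos: [0.603, -0.0889, 0.1552]
orientation: [-0.347, -3.122, -0.0]
contact_force: [-0.6, -0.8, -0.7]
grip_width: 0.0621
```

View pics/wrist17.png

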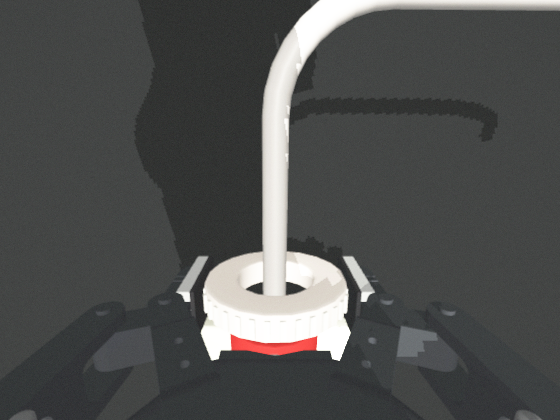

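```bash
python3 -m handwheel '[[[0.001,-0.0002,0,0,0,0,0.05],[0.001,-0.0002,0,0,0,0,0.05],[0.001,-0.0002,0,0,0,0,0.05],[0,0,0,0,0,0,0.05],[0,0,0,0,0,0,0.05]]]' 
python3 -m handwheel '[[[0.0005,-0.0001,0,0,0,0,0.05],[0,0,0,0,0,0,0.05]]]' 
python3 -m handwheel '[[[0.0005,-0.0001,0,0,0,0,0.05],[0,0,0,0,0,0,0.05]]]' 
python3 - <<'E'
from h import *
print([r.get_obs()['contact_force'].round(2).tolist() for _ in range(3)])
E
```

```text
clock: 17.52
tcp_pos: [0.6063, -0.0896, 0.1552]
orientation: [-0.347, -3.122, -0.0]
contact_force: [0.6, -0.1, -1.1]
grip_width: 0.0619
clock: 17.68
tcp_pos: [0.6068, -0.0897, 0.1552]
orientation: [-0.347, -3.122, -0.0]
contact_force: [0.5, -0.4, -1.4]
grip_width: 0.0618
clock: 17.85
tcp_pos: [0.6073, -0.0898, 0.1552]
orientation: [-0.347, -3.122, -0.0]
contact_force: [-0.2, 0.2, -1.6]
grip_width: 0.0616
[[-0.23, 0.22, -1.65], [-0.23, 0.22, -1.65], [-0.23, 0.22, -1.65]]
```

```bash
python3 -m handwheel '[[[0.0005,-0.0001,0,0,0,0,0.05],[0,0,0,0,0,0,0.05]]]' 
python3 -m handwheel '[[[0,0,0,0,0,0,0.05]]]' |grep force
python3 wr.py wrist18.png | egrep 'top|red|F'
```

```text
clock: 18.02
tcp_pos: [0.6075, -0.0898, 0.1551]
orientation: [-0.347, -3.121, -0.0]
contact_force: [-1.1, 0.7, -0.9]
grip_width: 0.0619
contact_force: [-1.4, 0.6, -1.0]
top [ 0.1158 -0.0004  0.1345] y range -0.015 0.014 x range 0.1091 0.1276
red x [0.1224 0.1229 0.1286 0.1339 0.1753] z [0.0931 0.1307] 881
tcp st [ 0.1167 -0.      0.1552] toolx [-1.     0.001  0.001] tooly [0.001 1.    0.   ] toolz [-0.001  0.    -1.   ] F [-1.5   0.23 -1.  ] M [ 0.006  0.257 -0.088] w 0.0614 t 18.1
```

```bash
python3 -m handwheel '[[[0.0004,-0.0001,0,0,0,0,0.05],[0,0,0,0,0,0,0.05]]]' ; python3 -m handwheel '[[[0,0,0,0,0,0,0.05]]]' |egrep 'force|tcp'
```

```text
clock: 18.32
tcp_pos: [0.6076, -0.0899, 0.1551]
orientation: [-0.347, -3.12, -0.0]
contact_force: [-3.6, 1.4, 0.4]
grip_width: 0.062
tcp_pos: [0.6076, -0.0899, 0.155]
contact_force: [-3.8, 1.6, -0.0]
```

Contact is felt: the force rises from 1.5 to 3.8 N while the tool stands still, well below the 12 N at which the collar slips. I ease off, lower the ring onto the rod and release.

```bash
python3 -m handwheel '[[[-0.0004,0.0001,0,0,0,0,0.05],[0,0,-0.0015,0,0,0,0.05],[0,0,-0.0015,0,0,0,0.05],[0,0,-0.001,0,0,0,0.05],[0,0,0,0,0,0,0.05]]]'; python3 -m handwheel '[[[0,0,-0.0008,0,0,0,0.05],[0,0,0,0,0,0,0.05]]]';python3 wr.py wrist19.png
```

```text
clock: 18.82
tcp_pos: [0.6076, -0.0898, 0.1509]
orientation: [-0.347, -3.122, -0.0]
contact_force: [-1.3, 0.9, -1.6]
grip_width: 0.0616
clock: 18.98
tcp_pos: [0.6077, -0.0899, 0.1502]
orientation: [-0.347, -3.121, -0.0]
contact_force: [-2.1, 0.5, -0.8]
grip_width: 0.0617
n 9925
ring st min [ 0.1053 -0.036   0.0748] max [0.135  0.0359 0.1324] pct y [-0.0329 -0.0157  0.0002  0.0156  0.0329] pct x [0.1061 0.1107 0.1115 0.1154 0.1214]
top [ 0.1155 -0.0003  0.1297] y range -0.0147 0.014 x range 0.1096 0.1272
red x [0.1219 0.1228 0.1249 0.1307 0.1333] z [0.1185 0.1308] 1074
tcp st [0.1169 0.     0.1502] toolx [-1.     0.001  0.001] tooly [0.001 1.    0.   ] toolz [-0.001  0.    -1.   ] F [-2.17 -0.01 -0.76] M [-0.024  0.525 -0.039] w 0.0617 t 18.9833
normal [ 1.     0.009 -0.023] sd mm [ 3.8 15.4 18.6]
yaw of ring in tool deg (lo/hi edge) -0.0 0.1
```

```bash
python3 -m handwheel '[[[0,0,-0.0003,0,0,0,0.063],[0,0,0,0,0,0,0.064],[0,0,0,0,0,0,0.066],[0,0,0,0,0,0,0.07],[0,0,0,0,0,0,0.075],[0,0,0,0,0,0,0.085],[0,0,0,0,0,0,0.085],[0,0,0,0,0,0,0.085]]]'; python3 wr.py wrist20.png
```

```text
clock: 19.7
tcp_pos: [0.6079, -0.0899, 0.1502]
orientation: [-0.347, -3.122, -0.0]
contact_force: [0.3, 1.0, 0.1]
grip_width: 0.0847
n 9242
ring st min [ 0.1095 -0.0329  0.0746] max [0.1347 0.0324 0.1323] pct y [-0.0291 -0.0148  0.0002  0.0145  0.0284] pct x [0.11   0.1106 0.1113 0.1155 0.1211]
top [ 0.1157 -0.0003  0.1296] y range -0.0146 0.0139 x range 0.1096 0.1271
red x [0.1221 0.1228 0.1251 0.1309 0.1334] z [0.1188 0.1307] 1126
tcp st [0.1171 0.     0.1502] toolx [-1.     0.001  0.   ] tooly [0.001 1.    0.   ] toolz [-0.  0. -1.] F [0.11 1.05 0.12] M [-0.034 -0.039  0.014] w 0.0847 t 19.7
normal [ 0.999 -0.007 -0.045] sd mm [ 3.4 15.9 16.8]
yaw of ring in tool deg (lo/hi edge) -0.3 -0.2
```

View pics/wrist20.png

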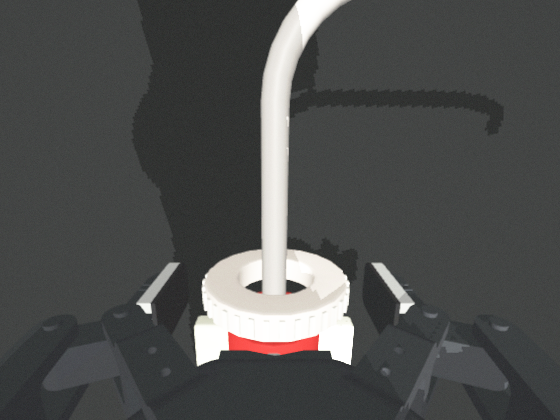

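The ring is released, square and against the collar. I rise straight up and check from all the cameras.

```bash
python3 -m handwheel '[[[0,0,0.01,0,0,0,0.085],[0,0,0.02,0,0,0,0.085],[0,0,0.03,0,0,0,0.085],[0,0,0.03,0,0,0,0.085],[0,0,0.03,0,0,0,0.085],[-0.02,0.004,0.02,0,0,0,0.085],[-0.03,0.006,0,0,0,0,0.085],[-0.03,0.006,0,0,0,0,0.085],[0,0,0,0,0,0,0.085],[0,0,0,0,0,0,0.085]]]'; python3 wr.py wrist21.png; sed -i 's/&(L\[:,1\]>.03)/\&(L[:,0]>.09)\&(L[:,0]<.124)/' st.py; python3 st.py s5
```

```text
clock: 20.58
tcp_pos: [0.5266, -0.0738, 0.2911]
orientation: [0.347, 3.122, 0.001]
contact_force: [0.3, 0.2, -0.6]
grip_width: 0.0847
n 1957
ring st min [ 0.1095 -0.0324  0.0749] max [0.1371 0.0324 0.1396] pct y [-0.0293 -0.0148  0.0001  0.0149  0.0293] pct x [0.1101 0.1108 0.1118 0.1169 0.1317]
top [ 0.1293 -0.0009  0.1381] y range -0.0043 0.0028 x range 0.1256 0.1341
red x [0.1228 0.1235 0.1282 0.1344 0.1353] z [0.1181 0.1308] 390
tcp st [ 0.0343 -0.0019  0.2911] toolx [-1.     0.001 -0.   ] tooly [0.001 1.    0.001] toolz [ 0.     0.001 -1.   ] F [ 0.23  0.21 -0.56] M [-0.028 -0.032 -0.004] w 0.0847 t 20.5833
normal [ 0.993 -0.013 -0.121] sd mm [ 5.  17.1 17.3]
yaw of ring in tool deg (lo/hi edge) -9.9 -0.3
scene ring pts 211 stand-frame min [ 0.1095 -0.0309  0.077 ] max [0.1231 0.0326 0.1328] med [0.1197 0.0152 0.1184] normal [0.992 0.015 0.128]
scene red x pct [0.1234 0.1348 0.137 ] px 179
side ring pts 120 stand-frame min [ 0.1105 -0.0325  0.0812] max [0.1237 0.0287 0.1333] med [ 0.1151 -0.017   0.1202] normal [ 0.995  0.061 -0.082]
side red x pct [0.1233 0.1304 0.1361] px 70
tcp world [ 0.5286 -0.0739  0.2909] stand [ 0.0362 -0.0016  0.2909] tooly(st) [0.001 1.    0.   ] toolz(st) [ 0.001  0.    -1.   ] F(st) [-0.15  0.39  0.06] w 0.0848 t 20.6833
```

View pics/s5_side.png

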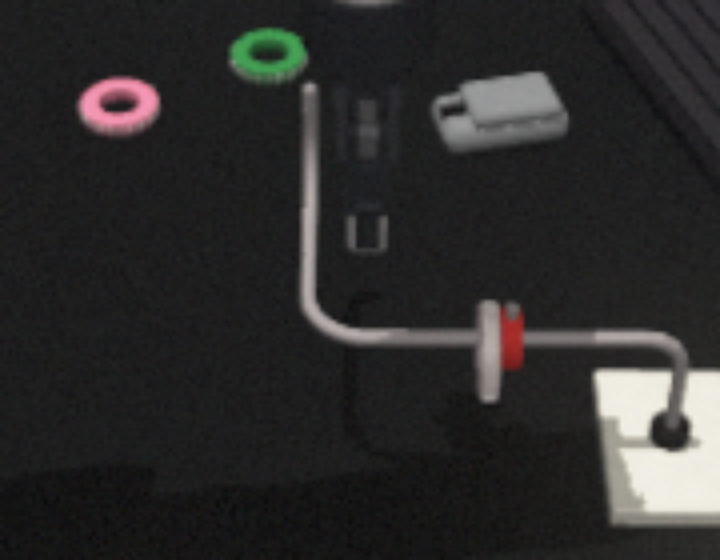

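View pics/s5_scene.png

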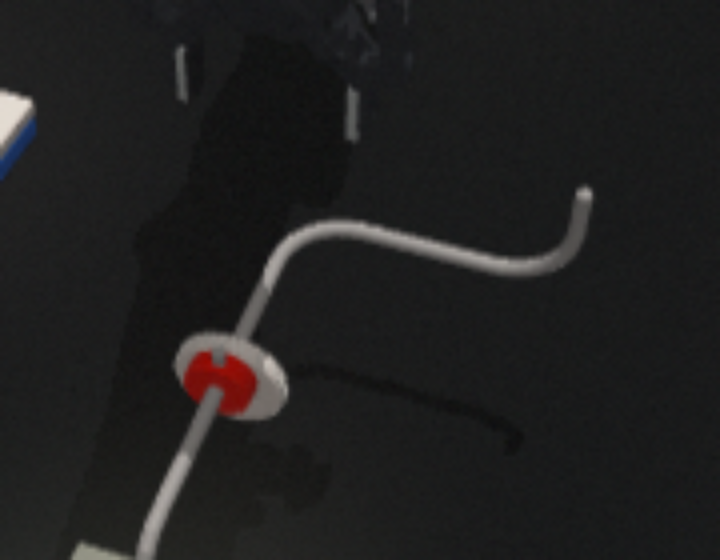

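View pics/wrist21.png

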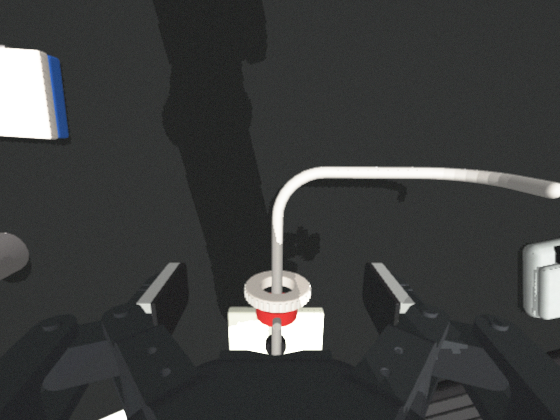

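The side view shows the ring upright at (488,350), flush with the collar at (513,340). The collar's far edge is still at 0.1370 (scene) and 0.1361 (side), as before. The robot is clear, so I hand in.

```bash
python3 -c "
from bench import r
print(r.hand_in())"
```

```text
the job is handed in; nothing more can be done
None
```

The white ring now hangs squarely against the red stop collar on the second leg, and I handed the job in at about 20.7 s of the 67 s. It went on in the order you asked.

1. **Threading and first leg:** I gripped the ring across its diameter, threaded it over the free end and let go at the bend. It tipped over and slid onto the first level leg, where it hung by itself.
2. **Regripping:** On regrasping, the ring was turned about 7.5° in the jaws, and squeezing harder did not square it. I set it down and let go again mid-leg, turned the tool to match, and regripped it square.
3. **Collar:** I carried the ring round the corner and felt for the collar in half-millimetre steps. The contact force peaked at 3.8 N against the 12 N at which it slips.

**Last checks:**
- **Ring:** It hangs at the proper height, 12 mm below the rod's centre line. It was square to within about 0.3° just after release and is flush with the collar.
- **Collar:** Both cameras put it where it was at the start, to within about 1 mm.
- **Mouse and other rings:** The mouse and the pink and green rings look unmoved.
- **Slide box and canister:** I did not re-measure these, but the arm never went near them.

The final plane fits taken from farther away disagreed, showing about 5–8° of tilt in varying directions. Those points included parts of the collar, so I relied on the close wrist measurement and the side view.

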